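# Book in the new serum bottles

## Task

Lay every amber serum bottle that lies on the table in the middle of a groove of its own in the white rest tray, caps towards the tray's back (away from the robot), letting each settle and never dropping one. When all are laid, take the hand scanner from its stand and aim it at each bottle's label from a few centimetres off, holding it still for about two seconds each, in order from the longest bottle to the shortest; then put the scanner back in its stand. Leave the other bottles, jars and bowl where they are.

Things in the scene. Friction and masses are not known exactly. Their poses are not given: they have to be found in the camera images.
- bottle_a_mid (a point): Centre of the shortest serum bottle: a lying cylinder of amber glass, 76 mm long, 30 mm across over its whole length, with a 20 mm aluminium cap, eight-sided (flats flush, so it does not roll off). Origin on the axis half-way along, also the middle of its label: a 34 mm white band with black rings right round the bottle, so it reads from any side. x runs to the cap. About 60 g, a little heavier at the foot. May be absent.
- bottle_a_cap (a point): Centre of the cap's end face of the same bottle, 38 mm from its centre along x.
- bottle_a: The same bottle; same origin and axes as its centre point.
- bottle_b_mid (a point): Centre of the second-shortest serum bottle: a lying cylinder of amber glass, 90 mm long, 32 mm across over its whole length, with a 20 mm aluminium cap, eight-sided (flats flush, so it does not roll off). Origin on the axis half-way along, also the middle of its label: a 34 mm white band with black rings right round the bottle, so it reads from any side. x runs to the cap. About 80 g, a little heavier at the foot. May be absent.
- bottle_b_cap (a point): Centre of the cap's end face of the same bottle, 45 mm from its centre along x.
- bottle_b: The same bottle; same origin and axes as its centre point.
- bottle_c_mid (a point): Centre of the second-longest serum bottle: a lying cylinder of amber glass, 104 mm long, 34 mm across over its whole length, with a 20 mm aluminium cap, eight-sided (flats flush, so it does not roll off). Origin on the axis half-way along, also the middle of its label: a 34 mm white band with black rings right round the bottle, so it reads from any side. x runs to the cap. About 100 g, a little heavier at the foot. May be absent.
- bottle_c_cap (a point): Centre of the cap's end face of the same bottle, 52 mm from its centre along x.
- bottle_c: The same bottle; same origin and axes as its centre point.
- bottle_d_mid (a point): Centre of the longest serum bottle: a lying cylinder of amber glass, 118 mm long, 36 mm across over its whole length, with a 20 mm aluminium cap, eight-sided (flats flush, so it does not roll off). Origin on the axis half-way along, also the middle of its label: a 34 mm white band with black rings right round the bottle, so it reads from any side. x runs to the cap. About 120 g, a little heavier at the foot. May be absent.
- bottle_d_cap (a point): Centre of the cap's end face of the same bottle, 59 mm from its centre along x.
- bottle_d: The same bottle; same origin and axes as its centre point.
- tray: White fixed tray, 140 (x) x 260 (y) mm, base 6 thick; origin under its centre, x to its back, away from the robot. Four 45-degree V grooves along x at y = +93, +31, -31, -93: V bottom 8 up, ridges 22 up. The Vs stand at |x| = 22 to 58; the 44 between is open down to the base, for fingers. A bottle of radius R settles with its axis 8 + 1.414 R above the underside.
- scanner_grip (a point): Centre of the hand scanner's handle, a level black bar 127 mm long (x), 26 wide (y), 30 high (z). x points to the grey tilted head, 45 x 50 x 34 mm, centred 78 mm ahead of and 8 below this point. It weighs 180 g; centre of mass about 17 mm ahead of this point. It starts in its stand.
- scanner_window (a point): Middle of the dark red window under the head: 86.5 mm ahead of and 22.7 below the handle centre. z is the beam, 30 degrees forward of straight down (handle axes 0.5, 0, -0.866). A label is read when its middle (on the bottle's axis) lies 40 to 100 mm along the beam and within 12 mm of it in this x and in y, for 1.5 s on end: hold still.
- scanner: The hand scanner; same origin and axes as the handle centre.
- stand_rest (a point): Where the handle centre lies in the fixed scanner stand, 75 mm up; x along the handle, head overhanging at +x. Two 12 mm thick forked saddles at x = -36 and +36 carry the handle's underside at 60 mm; prongs rise to 82 mm, 34 apart at the bottom, wider at the top. Between the saddles fingers have 60 mm, above a 12 mm base of 140 x 90.
- green_pump: Green pump bottle, 56 mm across, 160 mm high, loose; not part of the job, leave it alone. Origin at its underside.
- white_pump: White pump bottle, 68 mm across, 172 mm high, loose; not part of the job, leave it alone. Origin at its underside.
- big_pump: Large white pump bottle, 80 mm across, 181 mm high, loose; not part of the job, leave it alone. Origin at its underside.
- cream_jar: Cream jar with brass lid, 68 mm across, 50 mm high, loose; not part of the job, leave it alone. Origin at its underside.
- balm_jar: Small white jar, 48 mm across, 35 mm high, loose; not part of the job, leave it alone. Origin at its underside.
- mask_bowl: White bowl, 100 mm across, 45 mm high, loose; not part of the job, leave it alone. Origin at its underside.
- tonic: Small white upright bottle, 40 mm across, 85 mm high, loose; not part of the job, leave it alone. Origin at its underside.
There are look-alikes about, which are no part of the job. What is shaped like the bottle_d but purple is not meant. What is shaped like the bottle_c but blue is not meant.

How it is judged:
On the way, in this order (a step that is already met when the one before it is completed fails the run):
1. every bottle lies settled and released in a groove of its own, cap to the back (x of bottle_a_mid in the frame of tray between -0.015 and 0.015 m and z of bottle_a_mid in the frame of tray between 0.025213 and 0.032213 m and (y of bottle_a_mid in the frame of tray between 0.088 and 0.098 m or y of bottle_a_mid in the frame of tray between 0.026 and 0.036 m or y of bottle_a_mid in the frame of tray between -0.036 and -0.026 m or y of bottle_a_mid in the frame of tray between -0.098 and -0.088 m) and angle between the x axis of each of bottle_a_mid, bottle_b_mid, bottle_c_mid, bottle_d_mid and the x axis of tray, either way round below 0.12 rad and x of each of bottle_a_cap, bottle_b_cap, bottle_c_cap, bottle_d_cap in the frame of tray above 0 m and linear speed of each of bottle_a, bottle_b, bottle_c, bottle_d below 0.03 m/s and contact force between the fingers and bottle_a below 0.1 N and x of bottle_b_mid in the frame of tray between -0.015 and 0.015 m and z of bottle_b_mid in the frame of tray between 0.0266272 and 0.0336272 m and (y of bottle_b_mid in the frame of tray between 0.088 and 0.098 m or y of bottle_b_mid in the frame of tray between 0.026 and 0.036 m or y of bottle_b_mid in the frame of tray between -0.036 and -0.026 m or y of bottle_b_mid in the frame of tray between -0.098 and -0.088 m) and contact force between the fingers and bottle_b below 0.1 N and x of bottle_c_mid in the frame of tray between -0.015 and 0.015 m and z of bottle_c_mid in the frame of tray between 0.0280414 and 0.0350414 m and (y of bottle_c_mid in the frame of tray between 0.088 and 0.098 m or y of bottle_c_mid in the frame of tray between 0.026 and 0.036 m or y of bottle_c_mid in the frame of tray between -0.036 and -0.026 m or y of bottle_c_mid in the frame of tray between -0.098 and -0.088 m) and contact force between the fingers and bottle_c below 0.1 N and x of bottle_d_mid in the frame of tray between -0.015 and 0.015 m and z of bottle_d_mid in the frame of tray between 0.0294556 and 0.0364556 m and (y of bottle_d_mid in the frame of tray between 0.088 and 0.098 m or y of bottle_d_mid in the frame of tray between 0.026 and 0.036 m or y of bottle_d_mid in the frame of tray between -0.036 and -0.026 m or y of bottle_d_mid in the frame of tray between -0.098 and -0.088 m) and contact force between the fingers and bottle_d below 0.1 N), for 0.3 s.
2. the held scanner is aimed steadily at the label of the longest bottle (x of bottle_d_mid in the frame of scanner_window between -0.012 and 0.012 m and y of bottle_d_mid in the frame of scanner_window between -0.012 and 0.012 m and z of bottle_d_mid in the frame of scanner_window between 0.04 and 0.1 m), for 1.5 s.
3. the held scanner is aimed steadily at the label of the second-longest bottle (x of bottle_c_mid in the frame of scanner_window between -0.012 and 0.012 m and y of bottle_c_mid in the frame of scanner_window between -0.012 and 0.012 m and z of bottle_c_mid in the frame of scanner_window between 0.04 and 0.1 m), for 1.5 s.
4. the held scanner is aimed steadily at the label of the second-shortest bottle (x of bottle_b_mid in the frame of scanner_window between -0.012 and 0.012 m and y of bottle_b_mid in the frame of scanner_window between -0.012 and 0.012 m and z of bottle_b_mid in the frame of scanner_window between 0.04 and 0.1 m), for 1.5 s.
5. the held scanner is aimed steadily at the label of the shortest bottle (x of bottle_a_mid in the frame of scanner_window between -0.012 and 0.012 m and y of bottle_a_mid in the frame of scanner_window between -0.012 and 0.012 m and z of bottle_a_mid in the frame of scanner_window between 0.04 and 0.1 m), for 1.5 s.
At the end, for the whole second after the job is handed in: Every bottle rests released in its own groove, cap to the back, within 15 mm lengthwise, 5 mm sideways, 3 mm in height and 0.12 rad of the settled place; the scanner lies released in its stand, handle centre within 15 mm and 0.15 rad of its rest (all of step 1 and distance between scanner_grip and stand_rest below 0.015 m and angle between the x axis of scanner_grip and the x axis of stand_rest, either way round below 0.15 rad and angle between scanner_grip's own z axis and vertical below 0.15 rad and linear speed of scanner below 0.03 m/s and contact force between the fingers and scanner below 0.1 N); the robot touches nothing.
It fails at once if a bystanding bottle, jar or bowl is pushed more than 4 cm or tipped over (distance of any of green_pump, white_pump, big_pump, cream_jar, balm_jar, mask_bowl, tonic from where it was at the start of the episode above 0.04 m or angle between any of green_pump, white_pump, big_pump, cream_jar, balm_jar, mask_bowl, tonic's own z axis and vertical above 0.6 rad).
It fails at once if a serum bottle is dropped from more than about 6 cm ((linear speed of bottle_a above 1.1 m/s and contact force between the fingers and bottle_a below 0.1 N) or (linear speed of bottle_b above 1.1 m/s and contact force between the fingers and bottle_b below 0.1 N) or (linear speed of bottle_c above 1.1 m/s and contact force between the fingers and bottle_c below 0.1 N) or (linear speed of bottle_d above 1.1 m/s and contact force between the fingers and bottle_d below 0.1 N)).
Of bottle_a, bottle_b, bottle_c, bottle_d only 3 to 4 are there at a start; the rules pass over those that are not, and their reading is None.
At some moment in a run one of bottle_a, bottle_b, bottle_c, bottle_d may be knocked a few centimetres aside while the robot is not near it.
It also fails if it takes over 210 s, if anything falls off the work surface, if the arm or the gripper's body presses on something with over 40 N, if the wrist force passes 120 N, or if a joint passes its speed limit or range.

## Robot

A 6-joint arm with a two-finger parallel gripper is mounted at the origin on the work surface. World frame = base frame: x ahead of the robot, y to its left, z up, the work surface at z = 0. Lengths are in m, angles in rad, forces in N, time in s.
With the tool pointing down it reaches from about 0.275 to 0.825 m from the base axis. Payload 4.9 kg.
Tool frame: the origin (TCP) lies at the very end of the fingers, on their centre line; the grasp point (between the pads) lies 19 mm behind it; z points along the fingers, y is the direction in which the jaws open and shut (so a half turn about z gives the same grasp; the last joint's range is limited). The gripper opens to 85 mm and grips with 20 to 120 N. Pads are 22 mm wide; open, the fingers measure 114 mm over their backs; the gripper's body (76 mm by 85 mm) begins 54 mm behind the grasp point. The pads swing forward as they close: fully open they stand 13 mm farther back than shut.
Start: joints at [-1.239, 0.326, -0.193, 1.052, 0, 1.437], TCP at [0.247, -0.491, 0.231] pointing down, gripper open.
Joint ranges: [-2.65, 2.65], [-0.97, 1.79], [-1.3, 1.35], [-1.93, 2.1], [-1.47, 1.37], [-3.14, 3.14]. Speed limits (rad/s): [2.57, 2.57, 3.14, 3.14, 3.14, 3.14].

## Interface

Orientations are given as a 3x3 rotation matrix whose columns are the frame's x, y, z axes.
In Python, from station import r gives the robot as it stands.
- The arm moves only by the tool play_rows, never from a script. Its argument "series" is a list that holds one entry, the list of rows, each a list of 7 numbers: the opening, from 0 (shut) to 1 (fully open), then the shift along the tool's x, y, z in mm, then the turn, a rotation vector about the tool's x, y, z in rad. A call has 1 to 8 rows; each row shifts and turns the commanded pose from where the row before left it, along the tool's axes as they then stand; what a row does not reach is not made up. A row lasts 1/10 s, in which the tool goes at most 50 mm and 8.59 degrees, less where a joint would pass 70% of its speed; a pose out of reach is approached as far as the arm can. A call with a gripper value outside its range is refused whole. The fingers move at their own pace and stop on an object; "force" is the grip in N (left out, the last holds). Time passes only in rows, so rows that do not move let the fingers close. It gives the time, the measured TCP pose, the force and the opening at its end, in the units of the state.
- r.read_state(): the state, without advancing time (a new reading comes with each control period).
- r.grab_frame(name): name is "side" or "top"; returns a dict with "image" (384x512x3 uint8, red, green, blue), "range_z" (384x512 float32, m along the optical axis (not along the pixel's ray), 0 where there is no reading), "fx", "fy", "cx", "cy" (pixels), "rvec" (rotation vector, rad) and "tvec" (3), from world to camera coordinates, as OpenCV has them. Camera axes: x right, y down, z forward; pixel columns grow to the right and rows downward; lengths in m; the calibration is good to about 2 mm. A picture is of the moment at which its call begins.
- r.job_done(): hands the job in, once; it reports no verdict.
Trained networks look in the newest picture that a camera, given by its name, has taken for a name from the list of things; names that differ only in an ending like _2 or _b are one class to them, and where a whole thing is asked for, a point or a joint stands for the part that bears it (a point fixed in the world has none). Each returns a list of dicts, best first, with "p" (0 to 1); they miss things now and then, are a little off and sometimes report something else, mostly with a low value. They report only what shows in the picture. A call takes as long as a camera call. They do not tell look-alikes from the thing itself.
- r.spot_in(target, camera): "extent" ([centre column, centre row, width, height] in pixels, round what is visible of it).
The state is a dict: "time_s": time; "joint_positions": joint angles; "qvel": joint speeds; "effort": joint torques, N m; "eef_pos": TCP position; "ee_rot": TCP orientation; "wrist_force": force on the tool from outside, world axes, zero at the start; "wrist_torque": the same for the moment, N m; "width": opening from 0.0 (shut) to 1.0 (fully open).
Only numpy, scipy, OpenCV 4.12 (cv2) and the standard library are available. Lean on these libraries where they do the work, as an engineer would, in place of code of your own. Each camera call takes 0.05 s, during which the arm holds its last target.

## Working session

There is one attempt and no reset: what is moved stays moved. The work goes in short steps, Python scripts to look and compute and a tool call to move; the robot and the scene stay as the last step left them, time stands still between calls to the robot, and variables do not carry over. Pictures are saved under pics/ and viewed, and the job is handed in when it is done.

Besides the shell and the picture viewer there is one more tool, called after "Call:" as name([rows], argument=value, ...), one row to a line, values as JSON. play_rows: Moves the arm, as the interface text tells. Its arguments: {"type":"object","properties":{"series":{"type":"array"},"force":{"type":"number"}},"required":["series"]}

```bash
ls -la; mkdir -p pics
python3 - <<'E'
from station import r
import cv2
s=r.read_state()
print({k:s[k] for k in ('time_s','eef_pos','ee_rot','width','wrist_force')})
for n in('top','side'):
    f=r.grab_frame(n); cv2.imwrite(f'pics/{n}0.png',f['image'][:,:,::-1]); print(n,f['fx'],f['cx'],f['cy'],f['rvec'],f['tvec'])
E
```

```text
total 12
drwxr-xr-x  3 agent agent 4096 Dec  7 01:25 .
drwxr-xr-x 23 root  root  4096 Dec  7 01:25 ..
drwxr-xr-x  2 agent agent 4096 Dec  7 01:25 pics
{'time_s': 0.0, 'eef_pos': array([ 0.24684366, -0.49084367,  0.23048396]), 'ee_rot': array([[ 8.93456062e-01,  4.49150245e-01, -5.67094379e-04],
       [ 4.49150540e-01, -8.93454553e-01,  1.65981022e-03],
       [ 2.38831114e-04, -1.73767825e-03, -9.99998462e-01]]), 'width': 1.002603111007417, 'wrist_force': array([ 0.31034432,  0.19356209, -0.95677543])}
top 416.0292957707931 255.92339214348797 191.21547981510176 [ 2.14109619 -2.10999708  0.16065996] [0.01164853 0.52141936 0.92260452]
side 442.84062990031947 252.49117320205173 190.2492072259788 [ 0.46191016 -2.66222404  1.27939956] [0.49708044 0.17528622 0.99794375]
```

View pics/top0.png

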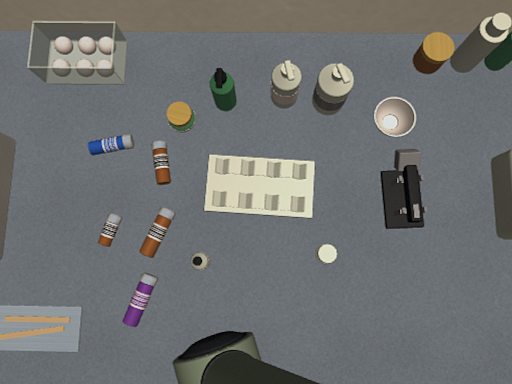

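View pics/side0.png

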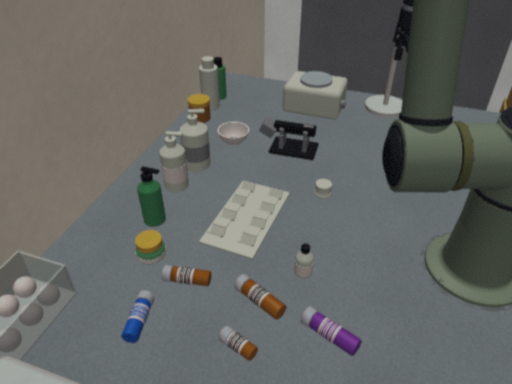

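Top picture: three amber bottles at (162,162), (110,230) and (157,232). The look-alikes are blue (110,144) and purple (140,300). The tray is at (260,186) and the scanner in its stand at (408,193). Next I'll measure them.

```bash
cat > h.py <<'E'
from station import r
import cv2, numpy as np
def cam(f):
    R=cv2.Rodrigues(np.array(f['rvec'],float))[0]; return R,np.array(f['tvec'],float).ravel()
def pts(f):
    R,t=cam(f); h,w=f['range_z'].shape
    u,v=np.meshgrid(np.arange(w),np.arange(h)); z=f['range_z']
    P=np.stack([(u-f['cx'])/f['fx']*z,(v-f['cy'])/f['fy']*z,z],-1)
    W=(P-t)@R; W[z==0]=np.nan; return W
def proj(f,p):
    R,t=cam(f); q=np.atleast_2d(p)@R.T+t
    return np.stack([q[:,0]/q[:,2]*f['fx']+f['cx'],q[:,1]/q[:,2]*f['fy']+f['cy']],-1)
def ray(f,u,v,z):
    R,t=cam(f); d=R.T@np.array([(u-f['cx'])/f['fx'],(v-f['cy'])/f['fy'],1]); c=-R.T@t
    return c+d*(z-c[2])/d[2]
E
python3 - <<'E'
from h import *
np.set_printoptions(precision=4,suppress=True)
f=r.grab_frame('top'); W=pts(f); np.save('W0.npy',W); im=f['image']
print('table z',np.nanmedian(W[300:340,300:400,2]))
for n in ['bottle_a','bottle_d','tray','scanner','scanner_grip','stand_rest','tonic','balm_jar','cream_jar','mask_bowl','green_pump']:
    for d in r.spot_in(n,'top')[:6]:
        e=d['extent']; print(n,round(d['p'],2),np.round(e,1))
# bottle segmentation by height around each
for nm,(u,v) in dict(p=(162,162),q=(110,230),s=(157,232)).items():
    m=(W[...,2]>0.008)&(W[...,2]<.06)
    n,l=cv2.connectedComponents(m.astype(np.uint8)); k=l==l[v,u]
    P=W[k]; c=P[:,:2].mean(0); rect=cv2.minAreaRect((P[:,:2]*1000).astype(np.float32))
    print(nm,k.sum(),c,np.nanpercentile(P[:,2],[50,98]),rect)
m=(W[...,2]>0.003)&(W[...,2]<.06); n,l=cv2.connectedComponents(m.astype(np.uint8)); k=l==l[186,260]
print('tray',k.sum(),cv2.minAreaRect((W[k][:,:2]*1000).astype(np.float32)),np.nanpercentile(W[k][:,2],[2,50,98]))
P=W[125:240,370:440].reshape(-1,3)
for a,b in((.004,.02),(.02,.07),(.07,.1)):
    Q=P[(P[:,2]>a)&(P[:,2]<b)]; print('stand',a,len(Q),cv2.minAreaRect((Q[:,:2]*1000).astype(np.float32)),np.median(Q,0))
c=lambda a,b,cc,d,s:cv2.resize(im[a:b,cc:d,::-1],None,fx=s,fy=s,interpolation=cv2.INTER_CUBIC)
cv2.imwrite('pics/c1.png',c(120,270,80,210,4)); cv2.imwrite('pics/c2.png',c(135,240,370,440,5));
E
```

```text
table z 0.000155647018901273
bottle_a 0.89 [156.8 234.2  35.5  48.7]
bottle_a 0.84 [109.2 230.4  23.3  34.9]
bottle_a 0.79 [160.5 163.9  18.4  42. ]
bottle_a 0.64 [111.9 146.4  44.5  20.9]
bottle_a 0.58 [137.6 300.6  32.8  57.2]
bottle_d 0.89 [156.8 234.2  35.5  48.7]
bottle_d 0.84 [109.2 230.4  23.3  34.9]
bottle_d 0.79 [160.5 163.9  18.4  42. ]
bottle_d 0.64 [111.9 146.4  44.5  20.9]
bottle_d 0.58 [137.6 300.6  32.8  57.2]
scanner 0.97 [408.7 187.7  28.6  76. ]
scanner_grip 0.69 [407.4 183.3  25.4  74.3]
stand_rest 0.57 [402.2 199.6  47.3  55.3]
stand_rest 0.41 [156.6 232.4  35.1  52. ]
tonic 0.84 [199.6 262.1  23.5  16.1]
balm_jar 0.45 [198.9 261.5  24.8  17.4]
balm_jar 0.42 [159.9 164.9  21.5  42.5]
cream_jar 0.83 [183.7 117.3  29.6  33.5]
mask_bowl 0.79 [394.8 116.8  47.2  37.1]
green_pump 0.97 [223.2  86.   26.5  36.4]
p 631 [0.5909 0.2496] [0.0315 0.0368] ((592.2462768554688, 252.0168914794922), (104.2944564819336, 34.87566375732422), 11.106602668762207)
q 443 [0.4283 0.3625] [0.0278 0.033 ] ((428.6021728515625, 365.7283935546875), (31.579837799072266, 75.92579650878906), 72.52095794677734)
s 806 [0.4237 0.2491] [0.0337 0.0393] ((424.9799499511719, 251.7983856201172), (37.63971710205078, 118.03790283203125), 66.82540893554688)
tray 5979 ((542.7390747070312, 13.547622680664062), (265.37054443359375, 147.08001708984375), 87.78595733642578) [0.0036 0.0085 0.0245]
stand 0.004 1465 ((556.7946166992188, -340.0946044921875), (167.12989807128906, 282.98919677734375), 88.8707275390625) [ 0.5148 -0.3071  0.0117]
stand 0.02 400 ((570.9932861328125, -320.32098388671875), (239.97691345214844, 86.33363342285156), 6.343503475189209) [ 0.5919 -0.3108  0.0447]
stand 0.07 1340 ((535.1356201171875, -326.7532958984375), (167.20248413085938, 53.970577239990234), 3.497236490249634) [ 0.5443 -0.323   0.088 ]
```

View pics/c1.png

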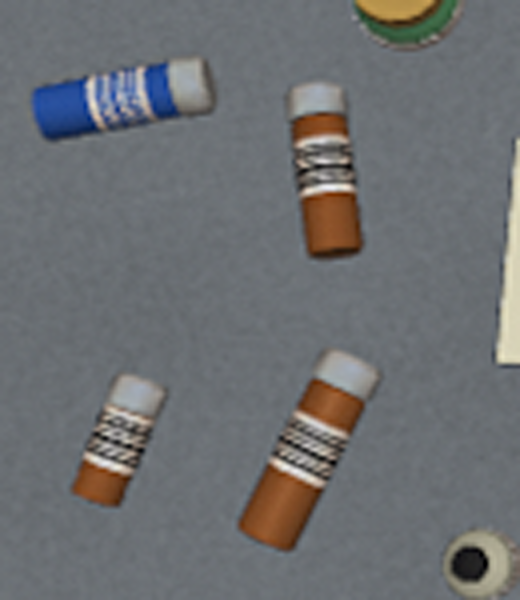

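View pics/c2.png

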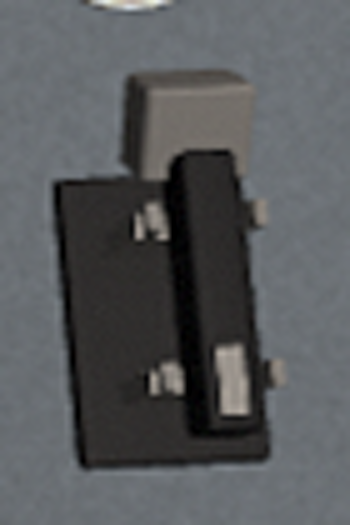

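The amber bottles measure 104 mm (c), 76 mm (a) and 118 mm (d), so b is absent. Caps all point up in the image (+x). Next I'll refine the poses.

```bash
cat >> h.py <<'E'
RAD=dict(a=.015,c=.017,d=.018); LEN=dict(a=.076,c=.104,d=.118)
from scipy.optimize import minimize
def cylpts(x,y,th,R,L,z=None):
    a=np.linspace(0,2*np.pi,40); z=R if z is None else z
    d=np.array([np.cos(th),np.sin(th),0]); n=np.array([-np.sin(th),np.cos(th),0]); c=np.array([x,y,z])
    ring=R*(np.outer(np.cos(a),n)+np.outer(np.sin(a),[0,0,1]))
    return np.vstack([c+d*L/2+ring,c-d*L/2+ring])
def fitmask(f,mask,R,L,x0,z=None,S=8):
    h,w=mask.shape; v,u=np.nonzero(mask); u0,u1,v0,v1=u.min()-8,u.max()+8,v.min()-8,v.max()+8
    M=cv2.resize(mask[v0:v1,u0:u1].astype(np.float32),None,fx=S,fy=S,interpolation=cv2.INTER_LINEAR)>.5
    def cost(p):
        q=proj(f,cylpts(p[0],p[1],p[2],R,L,z)); hull=cv2.convexHull(q.astype(np.float32))[:,0]
        hull=(hull-[u0,v0]+.5)*S-.5
        A=np.zeros(M.shape,np.uint8); cv2.fillPoly(A,[np.round(hull*16).astype(np.int32)],1,shift=4)
        return 1-(M&(A>0)).sum()/(M|(A>0)).sum()
    s=np.array([[0,0,0],[.006,0,0],[0,.006,0],[0,0,.1]])+np.array(x0)
    o=minimize(cost,x0,method='Nelder-Mead',options=dict(initial_simplex=s,xatol=1e-5,fatol=1e-5,maxiter=300))
    return o.x,1-o.fun
def bottles(f,zmin=.006):
    """amber components: cap+label+amber. find by depth mask & containing amber"""
    W=pts(f); im=f['image'].astype(int); amber=(im[...,0]>im[...,2]+50)&(im[...,0]>im[...,1]+30)&(im[...,0]<220)
    m=(W[...,2]>zmin)&(W[...,2]<.06); n,l,st,ce=cv2.connectedComponentsWithStats(m.astype(np.uint8),connectivity=4)
    out=[]
    for i in range(1,n):
        if 200<st[i,4]<1500 and (amber&(l==i)).sum()>60:
            k=l==i; P=W[k][:,:2]; c=P.mean(0); e=np.linalg.svd(P-c,full_matrices=False)[2][0]
            A=W[k&amber][:,:2].mean(0); 
            if e@(c-A)<0: e=-e
            L=np.ptp((P-c)@e); nm=min(LEN,key=lambda q:abs(LEN[q]-L))
            x,iou=fitmask(f,k,RAD[nm],LEN[nm],[c[0],c[1],np.arctan2(e[1],e[0])])
            out.append((nm,round(L,4),x,iou,st[i,4]))
    return out
E
python3 - <<'E'
from h import *
np.set_printoptions(precision=4,suppress=True)
for cam_ in('top','side'):
    f=r.grab_frame(cam_)
    R,t=cam(f); print(cam_,'campos',-R.T@t)
    for b in bottles(f): print(*b)
f=r.grab_frame('top'); W=pts(f); im=f['image'].astype(int)
# tray: colour mask, corners
m=((im.min(2)>150)&(W[...,2]<.03)).astype(np.uint8); m=cv2.morphologyEx(m,cv2.MORPH_CLOSE,np.ones((5,5)))
n,l=cv2.connectedComponents(m); k=l==l[186,235]; print('tray px',k.sum())
v,u=np.nonzero(k); 
cnt=max(cv2.findContours(k.astype(np.uint8),0,2)[0],key=cv2.contourArea)
ap=cv2.minAreaRect(cnt); bx=cv2.boxPoints(ap); print(bx.round(1))
P=np.array([ray(f,a,b,.006)[:2] for a,b in bx]); print(P, P.mean(0), [np.linalg.norm(P[i]-P[(i+1)%4]) for i in range(4)])
# handle
dark=(im.max(2)<60)&(W[...,2]>.075)&(W[...,2]<.105); reg=np.zeros_like(dark); reg[140:240,380:440]=1; k=dark&reg
k[:]=k|( (W[...,2]>.08)&(W[...,2]<.1)&reg&(np.abs(im.max(2)-0)<60))
Q=W[k]; print('handle',k.sum(),np.median(Q,0),cv2.minAreaRect((Q[:,:2]*1000).astype(np.float32)))
h=((W[...,2]>.068)&(W[...,2]<.11)&reg.astype(bool)); rect=cv2.minAreaRect((W[h][:,:2]*1000).astype(np.float32)); print('scanner all',rect, W[h][:,0].min(),W[h][:,0].max())
E
```

```text
top campos [0.3594 0.0013 0.997 ]Traceback (most recent call last):
  File "<stdin>", line 6, in <module>
  File "h.py", line 45, in bottles
    x,iou=fitmask(f,k,RAD[nm],LEN[nm],[c[0],c[1],np.arctan2(e[1],e[0])])
          ~~~~~~~^^^^^^^^^^^^^^^^^^^^^^^^^^^^^^^^^^^^^^^^^^^^^^^^^^^^^^^
  File "h.py", line 25, in fitmask
    M=cv2.resize(mask[v0:v1,u0:u1].astype(np.float32),None,fx=S,fy=S,interpolation=cv2.INTER_LINEAR)>.5
      ~~~~~~~~~~^^^^^^^^^^^^^^^^^^^^^^^^^^^^^^^^^^^^^^^^^^^^^^^^^^^^^^^^^^^^^^^^^^^^^^^^^^^^^^^^^^^^
cv2.error: OpenCV(4.12.0) /io/opencv/modules/imgproc/src/resize.cpp:4208: error: (-215:Assertion failed) !ssize.empty() in function 'resize'
```

```bash
sed -i 's/    u0,u1,v0,v1=/    u0,u1,v0,v1=/; s/v, *u=np.nonzero(mask); u0,u1,v0,v1=u.min()-8,u.max()+8,v.min()-8,v.max()+8/v,u=np.nonzero(mask); u0,u1,v0,v1=max(u.min()-8,0),u.max()+8,max(v.min()-8,0),v.max()+8/' h.py
cat > m1.py <<'E'
from h import *
np.set_printoptions(precision=4,suppress=True)
for cam_ in('top','side'):
    f=r.grab_frame(cam_)
    R,t=cam(f); print(cam_,'campos',-R.T@t)
    for b in bottles(f): print(*b)
f=r.grab_frame('top'); W=pts(f); im=f['image'].astype(int)
m=((im.min(2)>150)&(W[...,2]<.03)).astype(np.uint8); m=cv2.morphologyEx(m,cv2.MORPH_CLOSE,np.ones((5,5)))
n,l=cv2.connectedComponents(m); k=l==l[186,235]; print('tray px',k.sum())
cnt=max(cv2.findContours(k.astype(np.uint8),0,2)[0],key=cv2.contourArea)
bx=cv2.boxPoints(cv2.minAreaRect(cnt)); print(bx.round(1))
P=np.array([ray(f,a,b,.006)[:2] for a,b in bx]); print(P, P.mean(0), [np.linalg.norm(P[i]-P[(i+1)%4]) for i in range(4)])
reg=np.zeros(W.shape[:2],bool); reg[140:240,380:440]=1
k=(im.max(2)<60)&(W[...,2]>.078)&(W[...,2]<.105)&reg
Q=W[k]; print('handle',k.sum(),np.median(Q,0),cv2.minAreaRect((Q[:,:2]*1000).astype(np.float32)))
h=(W[...,2]>.068)&(W[...,2]<.11)&reg; print('scanner all',cv2.minAreaRect((W[h][:,:2]*1000).astype(np.float32)), W[h][:,0].min(),W[h][:,0].max())
E
python3 m1.py
```

```text
top campos [0.3594 0.0013 0.997 ]
a 0.0637 [ 0.7105  0.2102 -2.4634] 0.5177863919645344 701
c 0.1051 [0.5932 0.2528 0.1833] 0.9405595235270389 633
d 0.1179 [ 0.4254  0.2525 -0.4164] 0.9623249990514854 804
a 0.076 [ 0.4293  0.3668 -0.3179] 0.9499810925091959 444
d 0.1614 [ 0.2074  0.5132 -1.4233] 0.41544698044042483 673
side campos [0.2386 0.798  0.7616]
c 0.1048 [0.5916 0.2492 0.1797] 0.9488507174656553 789
d 0.12 [ 0.4242  0.2485 -0.4201] 0.9449000550701773 1007
a 0.0779 [ 0.4275  0.363  -0.3299] 0.9267777517014786 697
tray px 5285
[[203.7 210.1]
 [207.5 153.9]
 [315.5 161.1]
 [311.8 217.3]]
[[ 0.4799  0.1447]
 [ 0.6191  0.1406]
 [ 0.6041 -0.1243]
 [ 0.4663 -0.1143]] [0.5424 0.0117] [np.float64(0.13925972785619448), np.float64(0.2653393001897704), np.float64(0.1382365569798294), np.float64(0.25933501329262065)]
handle 686 [ 0.5228 -0.3235  0.0892] ((532.423828125, -325.1802062988281), (160.65687561035156, 47.46079635620117), 3.295793294906616)
scanner all ((535.9296875, -327.359130859375), (168.6560821533203, 53.76923370361328), 3.037416458129883) 0.4514397882176649 0.6195631183328947
```

```bash
cat >> h.py <<'E'
def boxpts(x,y,th,l,w,z0,z1):
    c,s=np.cos(th),np.sin(th)
    return np.array([[x+c*a*l/2-s*b*w/2,y+s*a*l/2+c*b*w/2,z] for a in(-1,1) for b in(-1,1) for z in(z0,z1)])
def fitbox(f,mask,l,w,z0,z1,x0,S=6):
    v,u=np.nonzero(mask); u0,u1,v0,v1=max(u.min()-8,0),u.max()+8,max(v.min()-8,0),v.max()+8
    M=cv2.resize(mask[v0:v1,u0:u1].astype(np.float32),None,fx=S,fy=S,interpolation=cv2.INTER_LINEAR)>.5
    def cost(p):
        hull=cv2.convexHull(proj(f,boxpts(*p,l,w,z0,z1)).astype(np.float32))[:,0]; hull=(hull-[u0,v0]+.5)*S-.5
        A=np.zeros(M.shape,np.uint8); cv2.fillPoly(A,[np.round(hull*16).astype(np.int32)],1,shift=4)
        return 1-(M&(A>0)).sum()/(M|(A>0)).sum()
    s=np.array([[0,0,0],[.01,0,0],[0,.01,0],[0,0,.1]])+np.array(x0)
    o=minimize(cost,x0,method='Nelder-Mead',options=dict(initial_simplex=s,xatol=1e-5,fatol=1e-5,maxiter=400))
    return o.x,1-o.fun
def big(m):
    n,l,st,_=cv2.connectedComponentsWithStats(m.astype(np.uint8)); return l==1+np.argmax(st[1:,4])
E
python3 - <<'E'
from h import *
np.set_printoptions(precision=4,suppress=True)
for cn in('top','side'):
    f=r.grab_frame(cn); W=pts(f); im=f['image'].astype(int)
    reg=(abs(W[...,0]-.542)<.1)&(abs(W[...,1]-.012)<.16)&(W[...,2]<.03)
    m=big((im[...,0]>125)&reg); m=cv2.morphologyEx(m.astype(np.uint8),cv2.MORPH_CLOSE,np.ones((7,7)))
    print(cn,'tray',m.sum(),fitbox(f,m>0,.14,.26,0,.010,[.542,.012,-.05]))
    reg=(abs(W[...,0]-.53)<.09)&(abs(W[...,1]+.325)<.07)&(W[...,2]>.05)&(W[...,2]<.11)
    k=big((im.max(2)<62)&reg); k=cv2.morphologyEx(k.astype(np.uint8),cv2.MORPH_CLOSE,np.ones((9,9)))
    print('handle',k.sum(),fitbox(f,k>0,.127,.026,.06,.09,[.52,-.323,.05]))
    o=im.astype(np.uint8)[:,:,::-1].copy(); o[k>0]=o[k>0]//2+[0,0,100]; o[m>0]=o[m>0]//2+[100,0,0]
    cv2.imwrite(f'pics/m_{cn}.png',o[100:260,180:460].repeat(2,0).repeat(2,1) if cn=='top' else o)
E
```

```text
top tray 6173 (array([ 0.543 ,  0.0112, -0.0546]), np.float64(0.9864367396539522))
handle 1154 (array([ 0.5156, -0.3272,  0.0708]), np.float64(0.7619858678389763))
side tray 3857 (array([ 0.5418,  0.0057, -0.0517]), np.float64(0.9583428291241083))
handle 462 (array([ 0.512 , -0.3321,  0.1499]), np.float64(0.7762671150612539))
```

View pics/m_top.png

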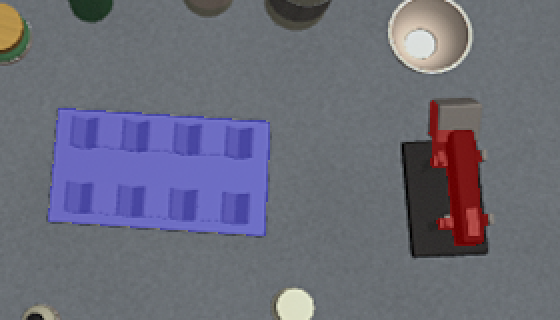

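View pics/m_side.png

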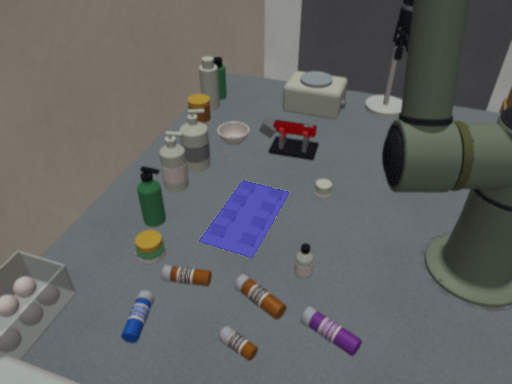

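```bash
cat >> h.py <<'E'
from scipy.spatial.transform import Rotation as Ro
def Rdown(psi):
    c,s=np.cos(psi),np.sin(psi); return np.array([[c,s,0],[s,-c,0],[0,0,-1.]])
def plan(tgts,op,start=None,vmax=45,wmax=.14):
    """tgts: list of (x,y,z,psi[,op]); prints rows in calls of 8, simulating"""
    s=r.read_state(); p,R=(s['eef_pos'].copy(),s['ee_rot'].copy()) if start is None else start
    rows=[]
    for g in tgts:
        q=np.array(g[:3]); Rt=Rdown(g[3]); o=g[4] if len(g)>4 else op
        n=int(max(np.ceil(np.linalg.norm(q-p)*1000/vmax),np.ceil(np.linalg.norm(Ro.from_matrix(R.T@Rt).as_rotvec())/wmax),1))
        for i in range(n,0,-1):
            d=np.round(R.T@(q-p)/i*1000,0 if i>1 else 1); w=np.round(Ro.from_matrix(R.T@Rt).as_rotvec()/i,2 if i>1 else 3)
            rows.append([o,*[float(a) for a in d],*[float(a) for a in w]])
            p=p+R@d/1000; R=R@Ro.from_rotvec(w).as_matrix()
    for i in range(0,len(rows),8): print(str([rows[i:i+8]]).replace('.0,',',').replace('.0]',']').replace(' ','').replace('-0,','0,'))
    print('end',p.round(4),R[:,0].round(3)); return p,R
E
python3 - <<'E'
from h import *
plan([(.42,-.1,.24,1.7),(.4248,.2505,.12,np.pi-.418)],.75)
E
```

```text
[[[0.75,33,-27,-1,0,0,-0.12],[0.75,36,-23,-1,0,0,-0.12],[0.75,39,-19,-1,0,0,-0.12],[0.75,40,-14,-1,0,0,-0.12],[0.75,42,-9,-1,0,0,-0.13],[0.75,43,-3,-1,0,0,-0.12],[0.75,43,2,-1,0,0,-0.13],[0.75,42,7,-1,0,0,-0.12]]]
[[[0.75,41,12,0,0,0,-0.13],[0.75,38.5,17.7,-0.7,0,0,-0.124],[0.75,39,6,13,0,0,-0.11],[0.75,38,10,13,0,0,-0.11],[0.75,36,14,13,0,0,-0.11],[0.75,35,18,13,0,0,-0.12],[0.75,32,21,14,0,0,-0.11],[0.75,30,25,13,0,0,-0.12]]]
[[[0.75,26,28,14,0,0,-0.11],[0.75,23,31,13,0,0,-0.12],[0.75,19.9,34.4,14,0,0,-0.114]]]
end [0.4248 0.2505 0.12  ] [-0.914  0.406  0.   ]
```

Call:
play_rows([
  [[0.75,33,-27,-1,0,0,-0.12],[0.75,36,-23,-1,0,0,-0.12],[0.75,39,-19,-1,0,0,-0.12],[0.75,40,-14,-1,0,0,-0.12],[0.75,42,-9,-1,0,0,-0.13],[0.75,43,-3,-1,0,0,-0.12],[0.75,43,2,-1,0,0,-0.13],[0.75,42,7,-1,0,0,-0.12]],
], force=35)

```text
time_s: 1.8
eef_pos: [0.3861, -0.1763, 0.2396]
ee_rot: [[0.12, 0.993, 0.001], [0.993, -0.12, -0.0], [-0.0, 0.001, -1.0]]
wrist_force: [1.1, -0.1, -0.5]
width: 0.749
```

Call:
play_rows([
  [[0.75,41,12,0,0,0,-0.13],[0.75,38.5,17.7,-0.7,0,0,-0.124],[0.75,39,6,13,0,0,-0.11],[0.75,38,10,13,0,0,-0.11],[0.75,36,14,13,0,0,-0.11],[0.75,35,18,13,0,0,-0.12],[0.75,32,21,14,0,0,-0.11],[0.75,30,25,13,0,0,-0.12]],
])

```text
time_s: 2.6
eef_pos: [0.4234, 0.1356, 0.1607]
ee_rot: [[-0.727, 0.687, 0.001], [0.687, 0.727, 0.0], [-0.001, 0.001, -1.0]]
wrist_force: [0.4, 0.2, -0.1]
width: 0.755
```

Call:
play_rows([
  [[0.75,26,28,14,0,0,-0.11],[0.75,23,31,13,0,0,-0.12],[0.75,20,34.4,14,0,0,-0.114],[0.75,0,0,0,0,0,0],[0.75,0,0,0,0,0,0]],
])

```text
time_s: 3.1
eef_pos: [0.4241, 0.2509, 0.1196]
ee_rot: [[-0.914, 0.405, -0.001], [0.405, 0.914, -0.001], [0.001, -0.001, -1.0]]
wrist_force: [-0.8, 0.0, 0.4]
width: 0.758
```

Run:
```python
from h import *
np.set_printoptions(precision=4,suppress=True)
for n in('side','top'):
    f=r.grab_frame(n); cv2.imwrite(f'pics/s1_{n}.png',f['image'][:,:,::-1])
    for b in bottles(f): print(n,*b)
    W=pts(f); s=r.read_state()
    # finger points below z .16 near tcp
    d=(np.hypot(W[...,0]-s['eef_pos'][0],W[...,1]-s['eef_pos'][1])<.08)&(W[...,2]>.10)&(W[...,2]<.14)
    print(n,'fingers',d.sum(),W[d].mean(0) if d.sum() else '', W[d][:,2].min() if d.sum() else '')
```

```text
side c 0.105 [0.5917 0.2492 0.1843] 0.948962069755018 789
side d 0.1192 [ 0.4243  0.2483 -0.4231] 0.9437181739674221 1004
side a 0.0761 [ 0.4279  0.3631 -0.3342] 0.9199522866210833 692
side fingers 90 [0.4185 0.2487 0.1344] 0.12586521351156665
top a 0.0791 [ 0.7086  0.2098 -2.8242] 0.5163869588455371 701
top c 0.1036 [0.5925 0.2527 0.1797] 0.938723222546438 632
top a 0.0544 [ 0.4565  0.2378 -0.3442] 0.5989664586583463 343
top a 0.0429 [0.3942 0.2521 1.9922] 0.48802062673542246 227
top fingers 1 [0.4194 0.2133 0.1348] 0.13480728874361564
```

View pics/s1_side.png

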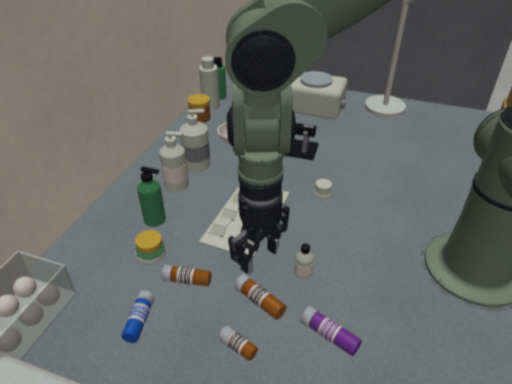

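View pics/s1_top.png

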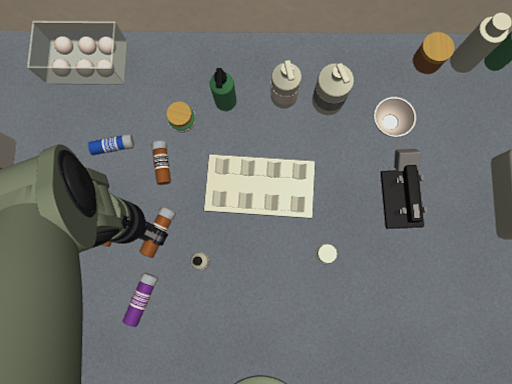

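Side picture: the jaws at (262,240) stand over bottle d at (260,297), straddling it across its axis. I'll descend.

Call:
play_rows([
  [[0.75,0,0,30,0,0,0],[0.75,0,0,30,0,0,0],[0.75,0,0,25,0,0,0],[0.75,0,0,15,0,0,0],[0.75,0,0,10,0,0,0],[0.75,0,0,5,0,0,0],[0.75,0,0,0,0,0,0],[0.75,0,0,0,0,0,0]],
])

```text
time_s: 4.0
eef_pos: [0.4254, 0.2505, 0.0057]
ee_rot: [[-0.914, 0.406, 0.001], [0.406, 0.914, 0.0], [-0.001, 0.001, -1.0]]
wrist_force: [-0.1, 0.0, 0.1]
width: 0.747
```

Call:
play_rows([
  [[0.3,0,0,0,0,0,0],[0.3,0,0,0,0,0,0],[0.3,0,0,0,0,0,0],[0.3,0,0,0,0,0,0],[0.3,0,0,0,0,0,0],[0.3,0,0,0,0,0,0],[0.3,0,0,0,0,0,0],[0.3,0,0,0,0,0,0]],
])

```text
time_s: 4.8
eef_pos: [0.4252, 0.2508, 0.0058]
ee_rot: [[-0.914, 0.406, 0.001], [0.406, 0.914, 0.0], [-0.001, 0.001, -1.0]]
wrist_force: [-1.5, -1.5, 6.5]
width: 0.407
```

Call:
play_rows([
  [[0.3,0,0,-5,0,0,0],[0.3,0,0,-20,0,0,0],[0.3,0,0,-30,0,0,0],[0.3,0,0,-30,0,0,0],[0.3,0,0,-20,0,0,0],[0.3,0,0,-10,0,0,0],[0.3,0,0,0,0,0,0]],
])

```text
time_s: 5.5
eef_pos: [0.4255, 0.251, 0.1211]
ee_rot: [[-0.914, 0.406, 0.002], [0.406, 0.914, 0.001], [-0.002, 0.002, -1.0]]
wrist_force: [-0.6, 0.3, -0.9]
width: 0.409
```

Run:
```python
from h import *
f=r.grab_frame('side'); cv2.imwrite('pics/s2.png',f['image'][200:380,150:400,::-1].repeat(3,0).repeat(3,1))
T=np.array([.5424,.0085]); th=-.053
def g(y,x=0): c,s=np.cos(th),np.sin(th); return T+[c*x-s*y,s*x+c*y]
for y in(-.093,-.031,.031,.093): print(y,g(y))
p=g(-.093)
plan([(.47,.12,.16,np.pi-.2),(p[0],p[1],.12,np.pi+th)],.3)
```

```text
-0.093 [ 0.53747331 -0.08436941]
-0.031 [ 0.54075777 -0.02245647]
0.031 [0.54404223 0.03945647]
0.093 [0.54732669 0.10136941]
[[[0.3,-24,-25,-10,0,0,-0.05],[0.3,-22,-26,-10,0,0,-0.06],[0.3,-21,-28,-10,0,0,-0.05],[0.3,-18.8,-29,-10,0,0,-0.058],[0.3,-21,-37,8,0,0,-0.03],[0.3,-20,-38,8,0,0,-0.03],[0.3,-19,-39,8,0,0,-0.03],[0.3,-18,-39,8,0,0,-0.03]]]
[[[0.3,-17.2,-39.8,8,0,0,-0.027]]]
end [ 0.5375 -0.0843  0.12  ] [-0.999  0.053 -0.   ]
```

View pics/s2.png

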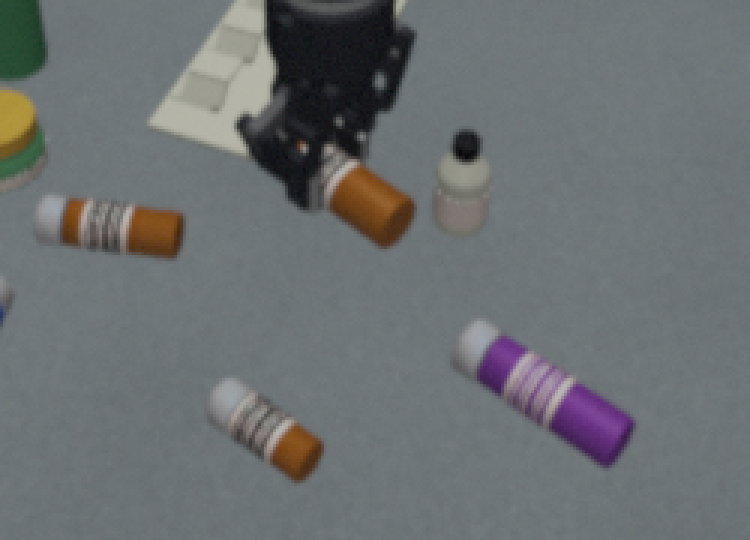

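Bottle d is held level at its label. I'll carry it to the groove at y=-93.

Call:
play_rows([
  [[0.3,-24,-25,-10,0,0,-0.05],[0.3,-22,-26,-10,0,0,-0.06],[0.3,-21,-28,-10,0,0,-0.05],[0.3,-19,-29,-10,0,0,-0.06],[0.3,-21,-37,8,0,0,-0.03],[0.3,-20,-38,8,0,0,-0.03],[0.3,-19,-39,8,0,0,-0.03],[0.3,-18,-39,8,0,0,-0.03]],
])

```text
time_s: 6.35
eef_pos: [0.5232, -0.0448, 0.1259]
ee_rot: [[-0.997, 0.077, -0.003], [0.077, 0.997, 0.001], [0.003, 0.001, -1.0]]
wrist_force: [0.7, 0.1, -1.4]
width: 0.408
```

Call:
play_rows([
  [[0.3,-17.2,-39.8,8,0,0,-0.025],[0.3,0,0,0,0,0,0],[0.3,0,0,0,0,0,0]],
])

```text
time_s: 6.65
eef_pos: [0.5368, -0.0848, 0.1179]
ee_rot: [[-0.998, 0.055, -0.004], [0.055, 0.998, 0.001], [0.004, 0.001, -1.0]]
wrist_force: [-0.2, 0.7, -1.7]
width: 0.405
```

```bash
cat > snap.py <<'E'
import sys
from h import *
i=sys.argv[1]
for n in('top','side'):
    f=r.grab_frame(n); im=f['image'][:,:,::-1]
    im=im[100:280,150:430] if n=='top' else im[150:330,130:380]
    cv2.imwrite(f'pics/{i}_{n}.png',cv2.resize(im,None,fx=2.2,fy=2.2))
s=r.read_state(); print(s['eef_pos'].round(4),s['ee_rot'][:,0].round(3),s['wrist_force'].round(1),round(s['width'],3))
E
python3 snap.py s3
```

```text
[ 0.5368 -0.0833  0.1188] [-0.999  0.052  0.003] [ 0.1  0.6 -2. ] 0.405
```

View pics/s3_top.png

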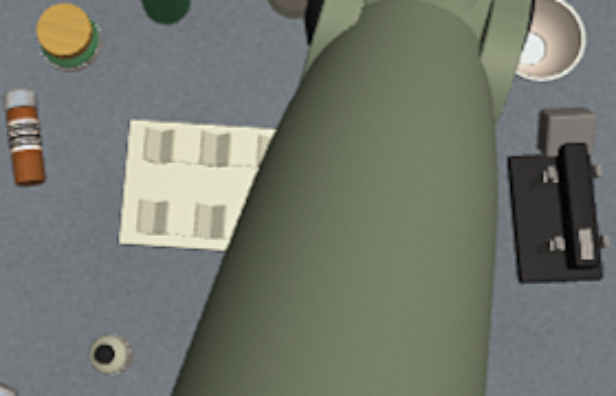

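View pics/s3_side.png

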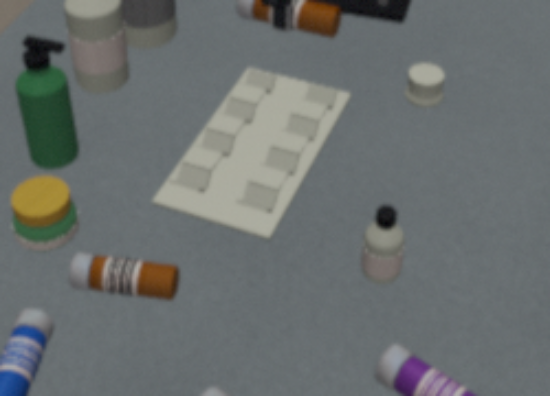

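Call:
play_rows([
  [[0.3,0,0,25,0,0,0],[0.3,0,0,25,0,0,0],[0.3,0,0,20,0,0,0],[0.3,0,0,12,0,0,0],[0.3,0,0,6,0,0,0],[0.3,0,0,0,0,0,0],[0.3,0,0,0,0,0,0]],
])

```text
time_s: 7.45
eef_pos: [0.5387, -0.0842, 0.0327]
ee_rot: [[-0.999, 0.052, 0.001], [0.052, 0.999, -0.0], [-0.001, -0.0, -1.0]]
wrist_force: [-0.5, -0.6, -1.6]
width: 0.408
```

```bash
python3 snap.py s4
```

```text
[ 0.5389 -0.0845  0.033 ] [-0.999  0.053 -0.002] [ 0.2  0.2 -1. ] 0.412
```

View pics/s4_side.png

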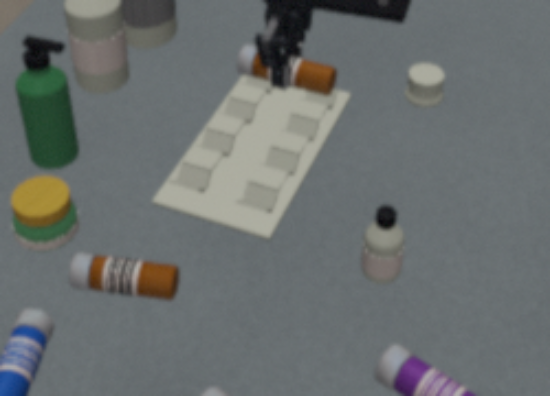

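Call:
play_rows([
  [[0.3,0,0,4,0,0,0],[0.3,0,0,4,0,0,0],[0.3,0,0,1.5,0,0,0],[0.3,0,0,0,0,0,0],[0.3,0,0,0,0,0,0]],
])

```text
time_s: 8.05
eef_pos: [0.538, -0.0842, 0.0224]
ee_rot: [[-0.999, 0.053, -0.0], [0.053, 0.999, 0.0], [0.0, 0.0, -1.0]]
wrist_force: [-0.1, 1.1, -0.8]
width: 0.407
```

Call:
play_rows([
  [[0.3,0,0,1.5,0,0,0],[0.3,0,0,0,0,0,0],[0.3,0,0,0,0,0,0]],
])

```text
time_s: 8.35
eef_pos: [0.5383, -0.0835, 0.0215]
ee_rot: [[-0.999, 0.052, 0.001], [0.052, 0.999, 0.002], [-0.001, 0.002, -1.0]]
wrist_force: [-1.1, 4.5, 5.9]
width: 0.404
```

Call:
play_rows([
  [[0.45,0,0,0,0,0,0],[0.5,0,0,0,0,0,0],[0.6,0,0,0,0,0,0],[0.65,0,0,0,0,0,0],[0.65,0,0,0,0,0,0],[0.65,0,0,0,0,0,0],[0.65,0,0,0,0,0,0]],
])

```text
time_s: 9.05
eef_pos: [0.5381, -0.0844, 0.021]
ee_rot: [[-0.999, 0.053, -0.0], [0.053, 0.999, -0.0], [0.0, -0.0, -1.0]]
wrist_force: [-0.3, 0.2, 0.2]
width: 0.652
```

Call:
play_rows([
  [[0.65,0,0,-5,0,0,0],[0.65,0,0,-15,0,0,0],[0.65,0,0,-30,0,0,0],[0.65,0,0,-40,0,0,0],[0.65,0,0,-40,0,0,0],[0.65,0,0,-10,0,0,0]],
])

```text
time_s: 9.65
eef_pos: [0.5408, -0.085, 0.166]
ee_rot: [[-0.999, 0.053, 0.007], [0.053, 0.999, -0.002], [-0.007, -0.002, -1.0]]
wrist_force: [0.6, -0.0, -0.0]
width: 0.649
```

```bash
python3 - <<'E'
from h import *
np.set_printoptions(precision=4,suppress=True)
f=r.grab_frame('side')
for b in bottles(f): print(*b)
plan([(.5924,.150,.16,np.pi+.1),(.5924,.251,.12,np.pi+.1815)],.7)
E
python3 snap.py s5
```

```text
c 0.1052 [0.5916 0.2493 0.1752] 0.9483661379705713 788
a 0.0777 [ 0.4275  0.3631 -0.3297] 0.922358858506852 695
[[[0.7,-7,40,1,0,0,-0.03],[0.7,-8,39,1,0,0,-0.02],[0.7,-8,39,1,0,0,-0.03],[0.7,-10,39,1,0,0,-0.02],[0.7,-10,39,1,0,0,-0.03],[0.7,-11.5,38.2,0.4,-0.003,0.007,-0.023],[0.7,-3,33,13,0,0,-0.03],[0.7,-5,34,14,0,0,-0.03]]]
[[[0.7,-5.2,33.1,13.1,0,0,-0.021]]]
end [0.5924 0.251  0.12  ] [-0.984 -0.18   0.   ]
[ 0.5384 -0.0844  0.1614] [-0.999  0.053 -0.001] [-1.2 -0.1  0. ] 0.65
```

View pics/s5_side.png

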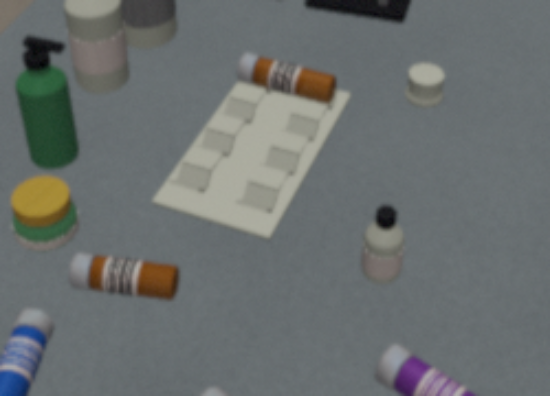

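Side picture: bottle d lies in the far groove at (288,78), released. Next, c.

Call:
play_rows([
  [[0.7,-8,40,0,0,0,-0.03],[0.7,-9,39,0,0,0,-0.02],[0.7,-9,39,0,0,0,-0.03],[0.7,-10,39,0,0,0,-0.02],[0.7,-11,39,0,0,0,-0.03],[0.7,-11.5,38,1,0,0,-0.023],[0.7,-3,33,13,0,0,-0.03],[0.7,-5,34,14,0,0,-0.03]],
])

```text
time_s: 10.6
eef_pos: [0.5929, 0.2192, 0.1304]
ee_rot: [[-0.987, -0.161, -0.003], [-0.161, 0.987, -0.001], [0.003, -0.0, -1.0]]
wrist_force: [0.7, -0.4, -1.6]
width: 0.702
```

Call:
play_rows([
  [[0.7,-5,33,13,0,0,-0.021],[0.7,0,0,0,0,0,0],[0.7,0,0,0,0,0,0]],
])

```text
time_s: 10.9
eef_pos: [0.5918, 0.2514, 0.1173]
ee_rot: [[-0.983, -0.182, -0.004], [-0.182, 0.983, -0.002], [0.005, -0.001, -1.0]]
wrist_force: [-0.6, -0.1, 0.3]
width: 0.702
```

```bash
python3 - <<'E'
from h import *
np.set_printoptions(precision=4,suppress=True)
f=r.grab_frame('side')
for b in bottles(f): print(*b)
plan([(.5922,.251,.06,np.pi+.18),(.5922,.251,.005,np.pi+.18)],.7)
E
python3 snap.py s6
```

```text
c 0.1048 [0.5916 0.2491 0.1763] 0.9527778307554403 793
a 0.0768 [ 0.4277  0.363  -0.3352] 0.9224948308571185 695
[[[0.7,0,0,29,0,0,0],[0.7,0.2,0.4,29.2,-0.001,-0.003,0.001],[0.7,0,0,28,0,0,0],[0.7,0,0,27,0,0,0]]]
end [0.5922 0.251  0.005 ] [-0.984 -0.179  0.   ]
[0.5936 0.2502 0.1196] [-0.984 -0.179  0.001] [ 0.7 -0.4 -0.4] 0.7
```

View pics/s6_side.png

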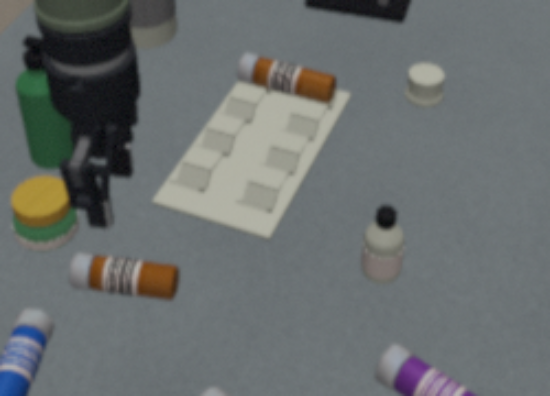

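Call:
play_rows([
  [[0.7,0,0,30,0,0,0],[0.7,0,0,30,0,0,0],[0.7,0,0,25,0,0,0],[0.7,0,0,15,0,0,0],[0.7,0,0,10,0,0,0],[0.7,0,0,4,0,0,0],[0.7,0,0,0,0,0,0],[0.7,0,0,0,0,0,0]],
])

```text
time_s: 11.85
eef_pos: [0.5946, 0.2515, 0.0071]
ee_rot: [[-0.984, -0.18, 0.002], [-0.18, 0.984, 0.001], [-0.002, 0.0, -1.0]]
wrist_force: [0.5, -0.1, -0.3]
width: 0.704
```

```bash
python3 snap.py s7
```

```text
[0.5946 0.2516 0.0071] [-0.984 -0.18  -0.002] [-0.2  0.1 -0.1] 0.699
```

View pics/s7_side.png

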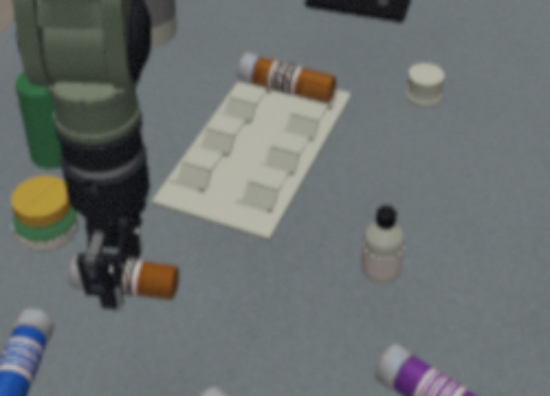

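Call:
play_rows([
  [[0.7,3,0,1,0,0,0],[0.28,0,0,0,0,0,0],[0.28,0,0,0,0,0,0],[0.28,0,0,0,0,0,0],[0.28,0,0,0,0,0,0],[0.28,0,0,0,0,0,0],[0.28,0,0,0,0,0,0],[0.28,0,0,0,0,0,0]],
])

```text
time_s: 12.75
eef_pos: [0.5907, 0.2508, 0.0053]
ee_rot: [[-0.984, -0.18, -0.0], [-0.18, 0.984, 0.0], [0.0, 0.0, -1.0]]
wrist_force: [-2.7, 0.2, 5.8]
width: 0.383
```

Call:
play_rows([
  [[0.28,0,0,0,0,0,0],[0.28,0,0,-5,0,0,0],[0.28,0,0,-20,0,0,0],[0.28,0,0,-30,0,0,0],[0.28,0,0,-30,0,0,0],[0.28,0,0,-30,0,0,0],[0.28,0,0,0,0,0,0]],
])

```text
time_s: 13.45
eef_pos: [0.5939, 0.2518, 0.1247]
ee_rot: [[-0.984, -0.18, 0.008], [-0.18, 0.984, 0.002], [-0.008, 0.001, -1.0]]
wrist_force: [1.3, -0.5, -1.0]
width: 0.383
```

```bash
python3 snap.py s8
python3 - <<'E'
from h import *
plan([(.544,.04,.121,np.pi-.053)],.28)
E
```

```text
[0.5912 0.2509 0.1203] [-0.984 -0.18  -0.001] [ 0.1  0.3 -1.6] 0.383
[[[0.28,17,-40,0,0,0,0.05],[0.28,15,-41,0,0,0,0.05],[0.28,13,-41,0,0,0,0.04],[0.28,11,-42,0,0,0,0.05],[0.28,8.9,-41.7,-0.8,0,0.001,0.044]]]
end [0.544 0.04  0.121] [-0.999  0.053 -0.   ]
```

View pics/s8_side.png

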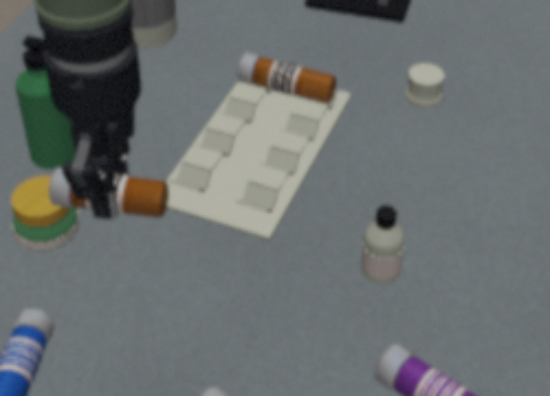

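Call:
play_rows([
  [[0.28,17,-40,0,0,0,0.05],[0.28,15,-41,0,0,0,0.05],[0.28,13,-41,0,0,0,0.04],[0.28,11,-42,0,0,0,0.05],[0.28,9,-41,0,0,0,0.044],[0.28,0,0,0,0,0,0],[0.28,0,0,0,0,0,0]],
])

```text
time_s: 14.25
eef_pos: [0.5424, 0.0398, 0.1186]
ee_rot: [[-0.998, 0.055, -0.003], [0.055, 0.998, 0.001], [0.003, 0.001, -1.0]]
wrist_force: [1.0, 1.6, -1.3]
width: 0.381
```

Call:
play_rows([
  [[0.28,0,0,25,0,0,0],[0.28,0,0,25,0,0,0],[0.28,0,0,20,0,0,0],[0.28,0,0,12,0,0,0],[0.28,0,0,6,0,0,0],[0.28,0,0,4,0,0,0],[0.28,0,0,0,0,0,0],[0.28,0,0,0,0,0,0]],
])

```text
time_s: 15.05
eef_pos: [0.5442, 0.0407, 0.0287]
ee_rot: [[-0.999, 0.053, 0.001], [0.053, 0.999, -0.0], [-0.001, 0.0, -1.0]]
wrist_force: [0.9, -0.6, -0.7]
width: 0.381
```

```bash
python3 snap.py s9
```

```text
[0.5442 0.0405 0.0288] [-0.999  0.053 -0.002] [-0.6 -0.8 -1.4] 0.384
```

View pics/s9_side.png

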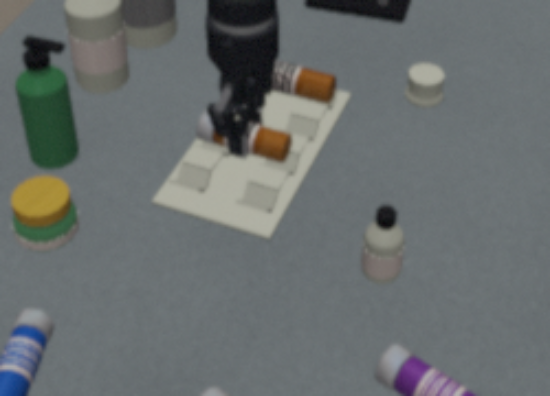

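Call:
play_rows([
  [[0.28,0,0,4,0,0,0],[0.28,0,0,3,0,0,0],[0.28,0,0,1,0,0,0],[0.28,0,0,0,0,0,0],[0.28,0,0,0,0,0,0]],
])

```text
time_s: 15.65
eef_pos: [0.5436, 0.0407, 0.0203]
ee_rot: [[-0.999, 0.053, 0.0], [0.053, 0.999, 0.0], [-0.0, 0.0, -1.0]]
wrist_force: [-0.9, 1.2, 4.7]
width: 0.382
```

Call:
play_rows([
  [[0.28,0,0,1,0,0,0],[0.28,0,0,0,0,0,0],[0.4,0,0,0,0,0,0],[0.5,0,0,0,0,0,0],[0.6,0,0,0,0,0,0],[0.6,0,0,0,0,0,0],[0.6,0,0,0,0,0,0],[0.6,0,0,0,0,0,0]],
])

```text
time_s: 16.45
eef_pos: [0.5434, 0.0405, 0.0188]
ee_rot: [[-0.999, 0.053, -0.0], [0.053, 0.999, -0.0], [0.0, -0.0, -1.0]]
wrist_force: [-0.3, -0.6, 0.1]
width: 0.6
```

Call:
play_rows([
  [[0.6,0,0,-5,0,0,0],[0.6,0,0,-15,0,0,0],[0.6,0,0,-30,0,0,0],[0.6,0,0,-40,0,0,0],[0.6,0,0,-40,0,0,0],[0.6,0,0,0,0,0,0],[0.6,0,0,0,0,0,0]],
])

```text
time_s: 17.15
eef_pos: [0.5443, 0.0405, 0.1502]
ee_rot: [[-0.999, 0.053, 0.003], [0.053, 0.999, -0.0], [-0.003, -0.0, -1.0]]
wrist_force: [-0.4, 0.2, -0.3]
width: 0.602
```

```bash
python3 snap.py s10
python3 - <<'E'
from h import *
np.set_printoptions(precision=4,suppress=True)
f=r.grab_frame('side')
for b in bottles(f): print(*b)
f=r.grab_frame('top')
for b in bottles(f): print('top',*b)
plan([(.47,.22,.16,np.pi-.15),(.428,.365,.12,np.pi-.326)],.7)
E
```

```text
[0.5425 0.0406 0.148 ] [-0.999  0.053  0.002] [ 0.6 -0.   0.2] 0.604
a 0.0766 [ 0.4278  0.3631 -0.3224] 0.9192652712516018 690
top a 0.0757 [ 0.4292  0.367  -0.3083] 0.9497158601687619 442
top d 0.1451 [0.2202 0.5193 1.6376] 0.320057269295848 310
top d 0.1476 [0.1971 0.5223 1.6769] 0.3388482140027258 348
[[[0.7,16,35,-2,0,0,0.02],[0.7,17,35,-3,0,0,0.02],[0.7,18,34,-2,0,0,0.02],[0.7,18,34,-3,0,0,0.02],[0.7,19.6,33.8,-2.3,0,-0.003,0.017],[0.7,16,34,10,0,0,0.04],[0.7,17,34,10,0,0,0.05],[0.7,19,33,10,0,0,0.04]]]
[[[0.7,19.8,31.6,10,0,0,0.046]]]
end [0.428 0.365 0.12 ] [-0.947  0.32  -0.   ]
```

View pics/s10_side.png

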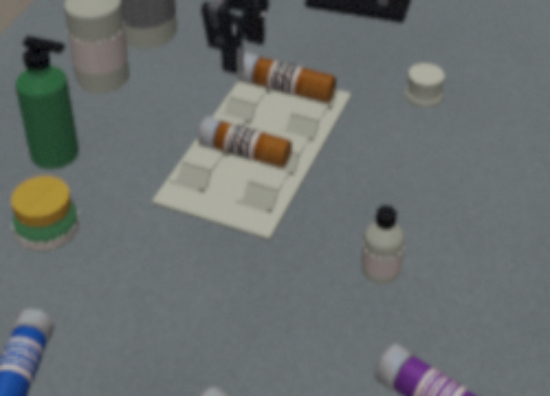

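c lies at (247,143), released. Now a.

Call:
play_rows([
  [[0.7,16,35,-2,0,0,0.02],[0.7,17,35,-3,0,0,0.02],[0.7,18,34,-2,0,0,0.02],[0.7,18,34,-3,0,0,0.02],[0.7,19.6,34,-2,0,0,0.017],[0.7,16,34,10,0,0,0.04],[0.7,17,34,10,0,0,0.05],[0.7,19,33,10,0,0,0.04]],
])

```text
time_s: 18.15
eef_pos: [0.4383, 0.3303, 0.1295]
ee_rot: [[-0.961, 0.278, -0.002], [0.278, 0.961, -0.001], [0.001, -0.001, -1.0]]
wrist_force: [0.1, -0.3, -0.3]
width: 0.701
```

Call:
play_rows([
  [[0.7,20,31.6,10,0,0,0.04],[0.7,0,0,0,0,0,0],[0.7,0,0,30,0,0,0],[0.7,0,0,30,0,0,0],[0.7,0,0,15,0,0,0],[0.7,0,0,0,0,0,0],[0.7,0,0,0,0,0,0]],
])

```text
time_s: 18.85
eef_pos: [0.4289, 0.3644, 0.0457]
ee_rot: [[-0.949, 0.315, -0.001], [0.315, 0.949, -0.001], [0.001, -0.001, -1.0]]
wrist_force: [-0.3, 0.0, -0.4]
width: 0.7
```

Run:
```python
from h import *
np.set_printoptions(precision=4,suppress=True)
f=r.grab_frame('side'); cv2.imwrite('pics/s11.png',cv2.resize(f['image'][250:384,150:350,::-1],None,fx=3.5,fy=3.5))
s=r.read_state(); print(s['eef_pos'],s['ee_rot'][:,0],s['wrist_force'])
plan([(.428,.365,.0055,np.pi-.326)],.7)
```

```text
[0.4296 0.3649 0.0464] [-0.9492  0.3148 -0.0003] [0.8881 0.4187 0.6001]
[[[0.7,1.5,-0.4,40.9,0,0,0.006]]]
end [0.428  0.365  0.0055] [-0.947  0.321 -0.   ]
```

View pics/s11.png

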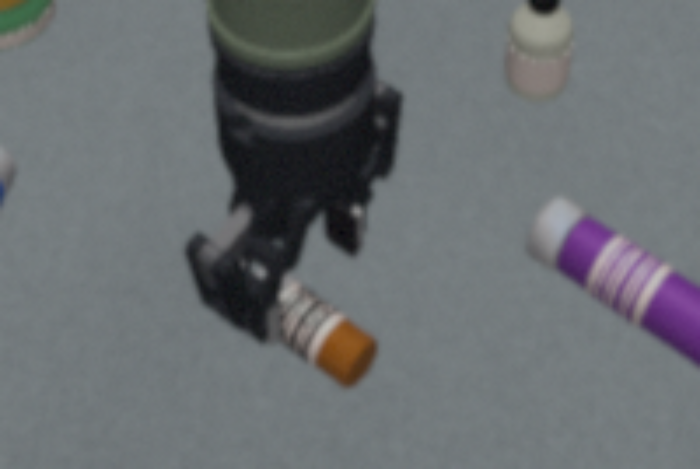

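Call:
play_rows([
  [[0.7,1,0,15,0,0,0],[0.7,0,0,15,0,0,0],[0.7,0,0,10,0,0,0],[0.7,0,0,0,0,0,0],[0.25,0,0,0,0,0,0],[0.25,0,0,0,0,0,0],[0.25,0,0,0,0,0,0],[0.25,0,0,0,0,0,0]],
])

```text
time_s: 19.7
eef_pos: [0.4288, 0.3659, 0.007]
ee_rot: [[-0.949, 0.314, 0.002], [0.314, 0.949, 0.001], [-0.001, 0.001, -1.0]]
wrist_force: [-0.2, -1.2, 6.9]
width: 0.34
```

Call:
play_rows([
  [[0.25,0,0,0,0,0,0],[0.25,0,0,0,0,0,0],[0.25,0,0,0,0,0,0],[0.25,0,0,0,0,0,0]],
])

```text
time_s: 20.1
eef_pos: [0.4288, 0.3659, 0.007]
ee_rot: [[-0.949, 0.314, 0.002], [0.314, 0.949, 0.001], [-0.001, 0.001, -1.0]]
wrist_force: [-0.3, -0.0, 6.0]
width: 0.334
```

Run:
```python
from h import *
f=r.grab_frame('side'); cv2.imwrite('pics/s12.png',cv2.resize(f['image'][250:384,150:350,::-1],None,fx=3.5,fy=3.5))
s=r.read_state(); print(s['eef_pos'],s['width'],s['wrist_force'])
```

```text
[0.42878437 0.36590303 0.00695182] 0.33709020499249137 [ 0.65119608 -1.44425209  6.43478561]
```

View pics/s12.png

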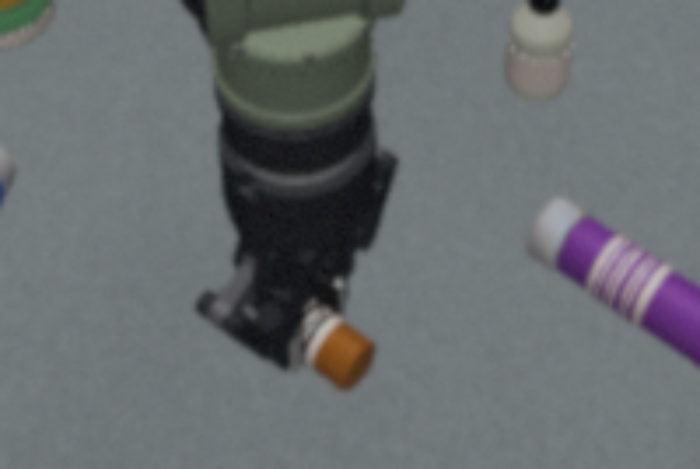

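Call:
play_rows([
  [[0.25,0,0,-5,0,0,0],[0.25,0,0,-20,0,0,0],[0.25,0,0,-30,0,0,0],[0.25,0,0,-40,0,0,0],[0.25,0,0,-30,0,0,0],[0.25,0,0,0,0,0,0]],
])

```text
time_s: 20.75
eef_pos: [0.4307, 0.3673, 0.1357]
ee_rot: [[-0.949, 0.314, 0.007], [0.314, 0.949, 0.004], [-0.005, 0.006, -1.0]]
wrist_force: [0.4, 0.2, -0.4]
width: 0.334
```

Run:
```python
from h import *
f=r.grab_frame('side'); cv2.imwrite('pics/s13.png',cv2.resize(f['image'][150:384,150:350,::-1],None,fx=2.5,fy=2.5))
s=r.read_state(); print(s['eef_pos'],s['width'],s['wrist_force'])
plan([(.547,.103,.12,np.pi-.053)],.25)
```

```text
[0.42949222 0.36647038 0.13337438] 0.33439618698446655 [ 0.58484144  0.19259674 -1.41836506]
[[[0.25,-28,-30,2,0,0,-0.04],[0.25,-26,-32,2,0,0,-0.04],[0.25,-25,-33,2,0,0,-0.04],[0.25,-24,-33,2,0,0,-0.04],[0.25,-23,-35,2,0,0,-0.04],[0.25,-21,-35,2,0,0,-0.03],[0.25,-20.2,-36.1,1.1,0.003,0.004,-0.037]]]
end [0.547 0.103 0.12 ] [-0.999  0.053  0.   ]
```

View pics/s13.png

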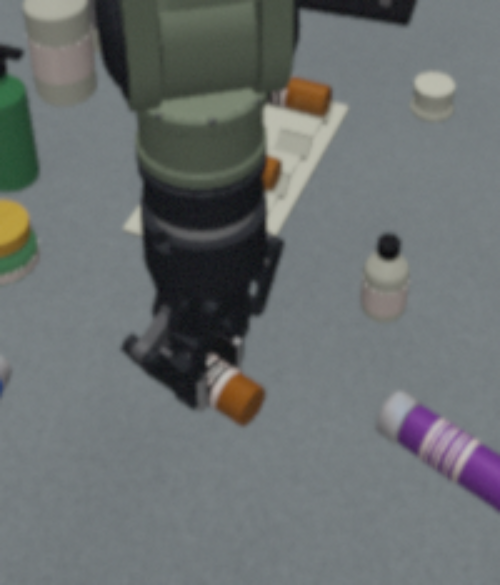

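Call:
play_rows([
  [[0.25,-28,-30,2,0,0,-0.04],[0.25,-26,-32,2,0,0,-0.04],[0.25,-25,-33,2,0,0,-0.04],[0.25,-24,-33,2,0,0,-0.04],[0.25,-23,-35,2,0,0,-0.04],[0.25,-21,-35,2,0,0,-0.03],[0.25,-20,-36,1,0,0,-0.037],[0.25,0,0,0,0,0,0]],
])

```text
time_s: 21.6
eef_pos: [0.5465, 0.0977, 0.1165]
ee_rot: [[-0.998, 0.059, -0.001], [0.059, 0.998, -0.002], [0.001, -0.002, -1.0]]
wrist_force: [0.4, 0.2, -0.2]
width: 0.333
```

Call:
play_rows([
  [[0.25,0,0,0,0,0,0],[0.25,0,0,25,0,0,0],[0.25,0,0,25,0,0,0],[0.25,0,0,20,0,0,0],[0.25,0,0,12,0,0,0],[0.25,0,0,4,0,0,0],[0.25,0,0,0,0,0,0],[0.25,0,0,0,0,0,0]],
])

```text
time_s: 22.4
eef_pos: [0.5459, 0.1024, 0.0327]
ee_rot: [[-0.999, 0.052, 0.001], [0.052, 0.999, 0.0], [-0.001, 0.0, -1.0]]
wrist_force: [0.1, -0.3, 0.8]
width: 0.337
```

```bash
python3 snap.py s14
```

```text
[0.5462 0.1022 0.033 ] [-0.999  0.053 -0.002] [ 0.3  0.1 -1.1] 0.334
```

View pics/s14_side.png

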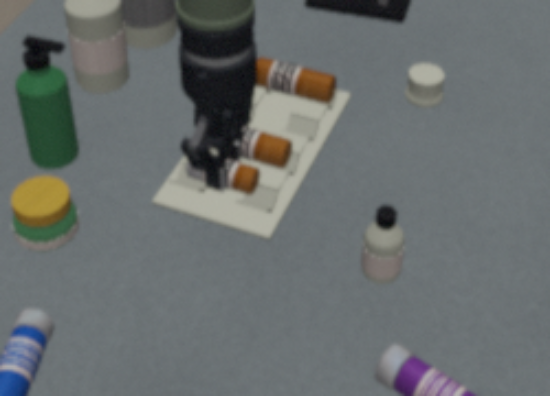

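Call:
play_rows([
  [[0.25,0,1,4,0,0,0],[0.25,0,0,4,0,0,0],[0.25,0,0,2,0,0,0],[0.25,0,0,1,0,0,0],[0.25,0,0,0,0,0,0],[0.25,0,0,0,0,0,0]],
])

```text
time_s: 23.1
eef_pos: [0.5452, 0.1028, 0.0213]
ee_rot: [[-0.999, 0.053, -0.0], [0.053, 0.999, -0.0], [0.0, -0.0, -1.0]]
wrist_force: [-1.1, -0.1, 4.8]
width: 0.334
```

Call:
play_rows([
  [[0.25,0,0,1,0,0,0],[0.25,0,0,0,0,0,0],[0.36,0,0,0,0,0,0],[0.42,0,0,0,0,0,0],[0.5,0,0,0,0,0,0],[0.5,0,0,0,0,0,0],[0.5,0,0,0,0,0,0],[0.5,0,0,0,0,0,0]],
])

```text
time_s: 23.9
eef_pos: [0.5453, 0.1031, 0.0198]
ee_rot: [[-0.999, 0.053, -0.0], [0.053, 0.999, 0.0], [0.0, 0.0, -1.0]]
wrist_force: [1.3, -0.2, 0.1]
width: 0.502
```

Call:
play_rows([
  [[0.5,0,0,-5,0,0,0],[0.5,0,0,-15,0,0,0],[0.5,0,0,-30,0,0,0],[0.5,0,0,-40,0,0,0],[0.5,0,0,-40,0,0,0],[0.5,0,0,-40,0,0,0],[0.5,0,0,-20,0,0,0]],
])

```text
time_s: 24.6
eef_pos: [0.5469, 0.1032, 0.2143]
ee_rot: [[-0.999, 0.053, 0.005], [0.053, 0.999, 0.0], [-0.005, 0.001, -1.0]]
wrist_force: [0.7, 0.8, 0.3]
width: 0.499
```

```bash
python3 snap.py s15
python3 - <<'E'
from h import *
plan([(.45,-.1,.23,np.pi),(.40,-.33,.23,np.pi)],.5)
E
```

```text
[0.5476 0.1032 0.2141] [-0.999  0.053 -0.007] [ 1.1  0.5 -0.3] 0.501
[[[0.5,14,-35,-3,0,0,-0.01],[0.5,15,-34,-3,0,0,-0.01],[0.5,15,-34,-3,0,0,-0.01],[0.5,16,-34,-3,0,0,-0.01],[0.5,16,-34,-2,0,0,-0.01],[0.5,15.9,-34.8,-2.7,0,0.007,-0.003],[0.5,8,-38,0,0,0,0],[0.5,8,-38,0,0,0,0]]]
[[[0.5,9,-38,0,0,0,0],[0.5,8,-39,0,0,0,0],[0.5,9,-38,0,0,0,0],[0.5,8,-39,-0.1,0,0,0]]]
end [ 0.4  -0.33  0.23] [-1. -0. -0.]
```

View pics/s15_side.png

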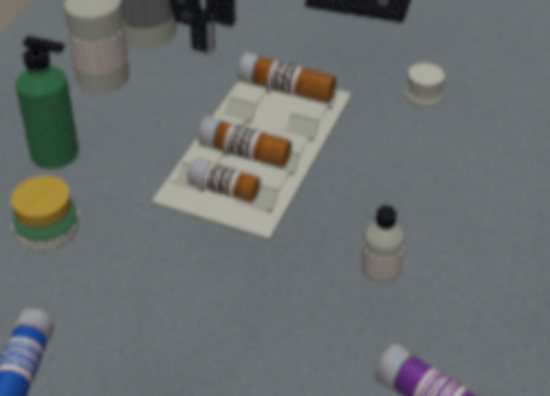

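All three are laid. I'll move aside and check the tray and scanner with the top camera.

Call:
play_rows([
  [[0.5,14,-35,-3,0,0,-0.01],[0.5,15,-34,-3,0,0,-0.01],[0.5,15,-34,-3,0,0,-0.01],[0.5,16,-34,-3,0,0,-0.01],[0.5,16,-34,-2,0,0,-0.01],[0.5,16,-35,-3,0,0,0],[0.5,8,-38,0,0,0,0],[0.5,8,-38,0,0,0,0]],
])

```text
time_s: 25.5
eef_pos: [0.4302, -0.1773, 0.2262]
ee_rot: [[-1.0, 0.003, -0.001], [0.003, 1.0, 0.001], [0.001, 0.001, -1.0]]
wrist_force: [1.0, -0.1, 0.1]
width: 0.503
```

Call:
play_rows([
  [[0.5,9,-38,0,0,0,0],[0.5,8,-39,0,0,0,0],[0.5,9,-38,0,0,0,0],[0.5,20,-39,0,0,0,0],[0.5,20,-20,0,0,0,0],[0.5,0,0,0,0,0,0],[0.5,0,0,0,0,0,0]],
])

```text
time_s: 26.2
eef_pos: [0.3643, -0.3498, 0.226]
ee_rot: [[-1.0, 0.004, -0.001], [0.004, 1.0, 0.002], [0.001, 0.002, -1.0]]
wrist_force: [0.3, 0.3, 0.5]
width: 0.505
```

```bash
cat > chk.py <<'E'
import sys
from h import *
np.set_printoptions(precision=4,suppress=True)
R3=dict(d=-.093,c=.031,a=.093); AX={k:.008+1.414*RAD[k] for k in RAD}
T={'top':(.543,.0112,-.0546),'side':(.5418,.0057,-.0517)}
for n in('top','side'):
    f=r.grab_frame(n); W=pts(f); im=f['image'].astype(int)
    tx,ty,th=T[n]; c,s=np.cos(th),np.sin(th)
    tr=np.stack([(W[...,0]-tx)*c+(W[...,1]-ty)*s,-(W[...,0]-tx)*s+(W[...,1]-ty)*c],-1)
    warm=(im[...,0]>im[...,2]+50)&(im[...,0]>im[...,1]+30)
    for k in R3:
        m=(abs(tr[...,0])<.085)&(abs(tr[...,1]-R3[k])<.022)&(W[...,2]>.0275)&(W[...,2]<.065)
        if m.sum()<100: print(n,k,'none',m.sum()); continue
        m=big(m)
        q,iou=fitmask(f,m,RAD[k],LEN[k],[tx-s*R3[k],ty+c*R3[k],th],z=AX[k])
        d=q[:2]-[tx,ty]; A=np.nanmean(tr[m&warm],0)
        print(n,k,'world',q,'tray x,y %.4f %.4f dth %.3f iou %.2f'%(d[0]*c+d[1]*s,-d[0]*s+d[1]*c,q[2]-th,iou),'topz',np.percentile(W[m][:,2],[50,97]).round(3),'2R+',AX[k]+RAD[k],'amber x',A[0].round(3))
    i=sys.argv[1]; cv2.imwrite(f'pics/{i}_{n}.png',f['image'][:,:,::-1])
    if n=='top': cv2.imwrite(f'pics/{i}_tz.png',cv2.resize(f['image'][140:230,195:330,::-1],None,fx=5,fy=5,interpolation=cv2.INTER_CUBIC))
E
python3 chk.py k1
```

```text
top d world [ 0.5388 -0.0802 -0.051 ] tray x,y 0.0008 -0.0915 dth 0.004 iou 0.95 topz [0.049 0.054] 2R+ 0.051452 amber x -0.016
top c world [ 0.5465  0.0435 -0.05  ] tray x,y 0.0017 0.0325 dth 0.005 iou 0.94 topz [0.047 0.051] 2R+ 0.049038 amber x -0.018
top a world [ 0.5463  0.1057 -0.0474] tray x,y -0.0018 0.0945 dth 0.007 iou 0.93 topz [0.042 0.047] 2R+ 0.04421 amber x -0.029
side d world [ 0.5389 -0.086  -0.0679] tray x,y 0.0018 -0.0918 dth -0.016 iou 0.83 topz [0.047 0.054] 2R+ 0.051452 amber x -0.021
side c world [ 0.5454  0.0383 -0.049 ] tray x,y 0.0019 0.0327 dth 0.003 iou 0.88 topz [0.045 0.051] 2R+ 0.049038 amber x -0.022
side a world [ 0.5454  0.0998 -0.0667] tray x,y -0.0012 0.0941 dth -0.015 iou 0.88 topz [0.041 0.046] 2R+ 0.04421 amber x -0.031
```

View pics/k1_tz.png

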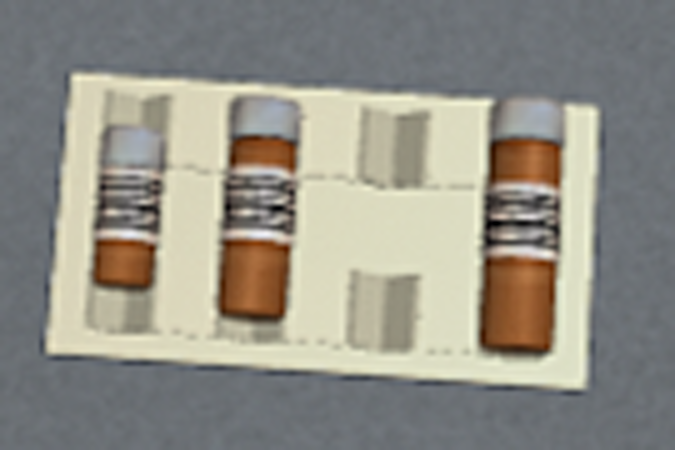

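View pics/k1_top.png

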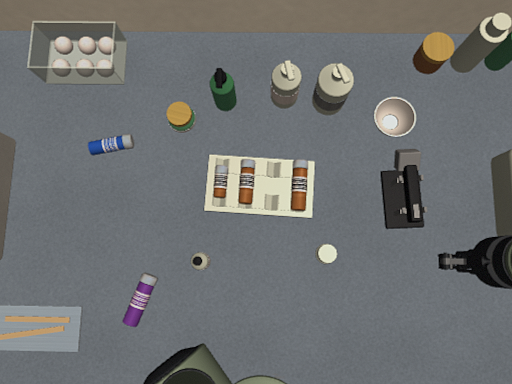

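Top picture: the bottles sit in grooves 1 (a), 2 (c) and 4 (d), each seated at the correct height with its cap to the back. Next I'll measure the scanner.

Run:
```python
from h import *
np.set_printoptions(precision=4,suppress=True)
for cn in('top','side'):
    f=r.grab_frame(cn); W=pts(f); im=f['image'].astype(int)
    reg=(abs(W[...,0]-.53)<.10)&(abs(W[...,1]+.325)<.07)
    ht=reg&(W[...,2]>.055)&(W[...,2]<.11)
    k=big((im.max(2)<62)&ht).astype(np.uint8)
    if cn=='top': k=cv2.morphologyEx(cv2.morphologyEx(k,cv2.MORPH_CLOSE,np.ones((9,5))),cv2.MORPH_OPEN,np.ones((13,5)))
    else: k=cv2.morphologyEx(k,cv2.MORPH_CLOSE,np.ones((5,5)))
    print(cn,'handle',k.sum(),fitbox(f,k>0,.127,.026,.06,.09,[.52,-.323,.05]))
    topm=ht&(W[...,2]>.084)&(W[...,2]<.096); P=W[topm][:,:2]; Q=W[topm&(im.max(2)<62)]
    c=Q[:,:2].mean(0); e=np.linalg.svd(Q[:,:2]-c,full_matrices=False)[2][0]; a=(Q[:,:2]-c)@e; b=(Q[:,:2]-c)@[-e[1],e[0]]
    print('top face',len(Q),c,np.arctan2(e[1]*np.sign(e[0]),abs(e[0])),np.percentile(a,[1,99]),np.percentile(b,[2,98]))
    base=reg&(im.max(2)<75)&(W[...,2]<.02); base=cv2.morphologyEx((base|(k>0)).astype(np.uint8),cv2.MORPH_CLOSE,np.ones((5,5)))
    base=big(base); 
    if cn=='top': print('base',base.sum(),fitbox(f,base,.14,.09,0,.012,[.52,-.32,.05]))
    o=im.astype(np.uint8)[:,:,::-1].copy(); o[k>0]=o[k>0]//2+[0,0,100]
    b=proj(f,boxpts(*fitbox(f,k>0,.127,.026,.06,.09,[.52,-.323,.05])[0],.127,.026,.06,.09))
    sl=(slice(140,240),slice(370,440)) if cn=='top' else (slice(100,170),slice(240,330))
    cv2.imwrite(f'pics/h_{cn}.png',cv2.resize(o[sl],None,fx=5,fy=5)); cv2.imwrite(f'pics/hr_{cn}.png',cv2.resize(f['image'][sl][:,:,::-1],None,fx=5.5,fy=5.5,interpolation=cv2.INTER_CUBIC))
```

```text
top handle 726 (array([ 0.515 , -0.3256, -0.0486]), np.float64(0.7596173417463872))
top face 608 [ 0.5203 -0.3254] 0.05144975982071283 [-0.0576  0.0677] [-0.0115  0.0139]
base 1966 (array([ 0.5148, -0.3289,  0.0653]), np.float64(0.8061474305661306))
side handle 446 (array([ 0.5124, -0.3319,  0.1179]), np.float64(0.776900969360417))
top face 214 [ 0.5155 -0.3234] 0.023742597621769765 [-0.0575  0.0645] [-0.0097  0.0149]
```

View pics/h_top.png

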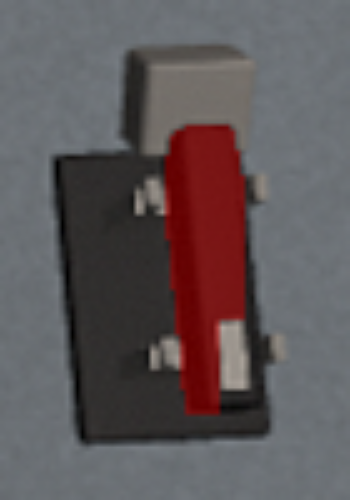

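View pics/hr_top.png

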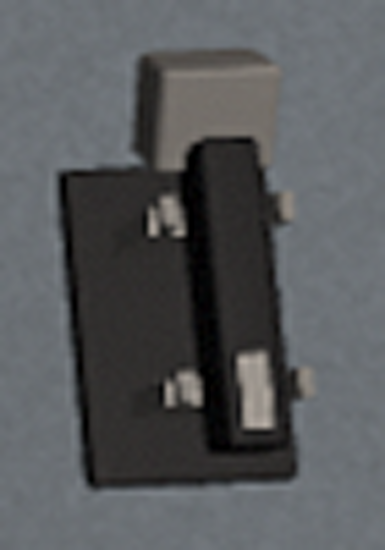

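View pics/hr_side.png

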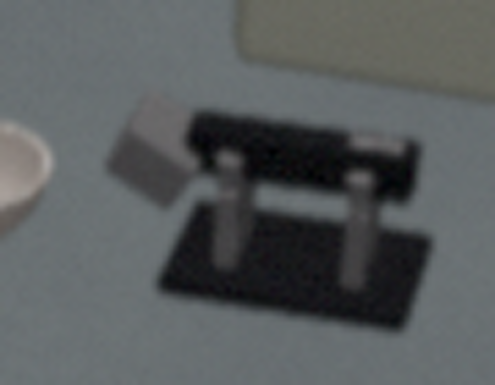

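Run:
```python
from h import *
np.set_printoptions(precision=4,suppress=True)
f=r.grab_frame('top')
g=lambda x,y,z:ray(f,370+x/5.5-.4,140+y/5.5-.4,z)[:2]
fl,fr,rr,rl=[g(*p,.09) for p in((205,140),(258,141),(290,438),(232,438))]
print('handle corners',fl,fr,rr,rl,'lens',np.linalg.norm(fl-rl),np.linalg.norm(fr-rr),np.linalg.norm(fl-fr),np.linalg.norm(rl-rr))
print('center',(fl+fr+rr+rl)/4,'ang',np.arctan2(*((fl+fr-rl-rr)[::-1])))
a,b,c=[g(*p,.012) for p in((62,172),(92,484),(297,478))]
print(a,b,c,np.linalg.norm(a-b),np.linalg.norm(b-c),'center',(a+c)/2,'ang',np.arctan2(*((a-b)[::-1])))
# prongs pairs at z~.082
P=[g(*p,.082) for p in((168,212),(287,207),(183,387),(305,382))]; print(P,np.mean(P,0), np.arctan2(*((P[0]+P[1]-P[2]-P[3])[::-1])))
# side silhouette of handle via overlay for candidates
fs=r.grab_frame('side'); fo=[]
for cn,ff,sl in(('top',f,(140,240,370,440)),('side',fs,(100,170,240,330))):
    o=cv2.resize(ff['image'][sl[0]:sl[1],sl[2]:sl[3],::-1],None,fx=5.5,fy=5.5,interpolation=cv2.INTER_CUBIC)
    for x,y,th,col in((.518,-.3265,.05,(0,255,0)),):
        for bp in (boxpts(x,y,th,.127,.026,.06,.09),boxpts(x,y,th,.14,.09,0,.012)):
            q=(proj(ff,bp)-[sl[2],sl[0]]+.5)*5.5
            for i in range(8):
                for j in range(i):
                    if bin(i^j).count('1')==1: cv2.line(o,tuple(int(v) for v in q[i]),tuple(int(v) for v in q[j]),col,1)
    fo.append(o)
h=max(o.shape[0] for o in fo); fo=[cv2.copyMakeBorder(o,0,h-o.shape[0],0,0,0) for o in fo]
o=np.hstack(fo); cv2.imwrite('pics/ov.png',cv2.resize(o,(int(o.shape[1]*.88),int(o.shape[0]*.88))))
```

```text
handle corners [ 0.5768 -0.3161] [ 0.5767 -0.3374] [ 0.4564 -0.3441] [ 0.4561 -0.3213] lens 0.12080156278314283 0.12039563153177293 0.021260483671118952 0.0227759632291228
center [ 0.5165 -0.3297] ang 0.04973765708062909
[ 0.5804 -0.2805] [ 0.4438 -0.2886] [ 0.4477 -0.3759] 0.13678431303060554 0.08742111023163171 center [ 0.514  -0.3282] ang 0.05941988683435596
[array([ 0.5486, -0.3027]), array([ 0.5513, -0.3507]), array([ 0.4772, -0.3056]), array([ 0.4799, -0.3543])] [ 0.5142 -0.3283] 0.04578022056420627
```

View pics/ov.png

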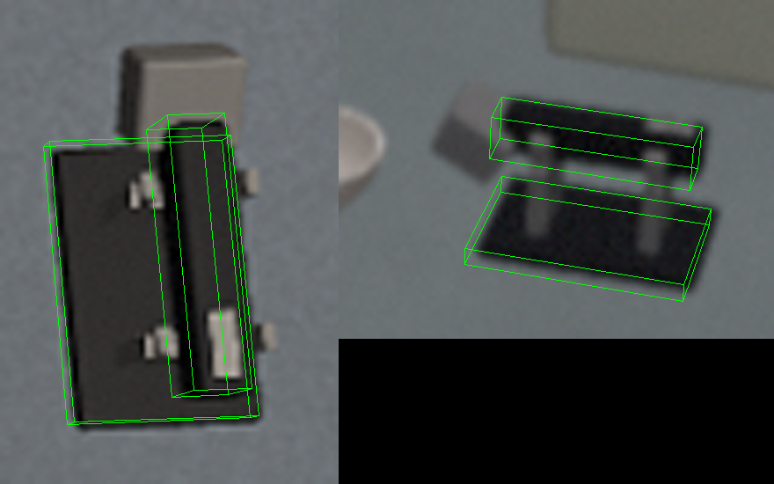

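Run:
```python
from h import *
plan([(.515,-.3305,.15,np.pi+.052)],.65)
```

```text
[[[0.65,-37,5,19,0,0,-0.01],[0.65,-38,4,19,0,0,-0.01],[0.65,-37,4,20,0,0,-0.02],[0.65,-37.7,3.3,19,0,0,-0.013]]]
end [ 0.515  -0.3305  0.15  ] [-0.999 -0.052 -0.   ]
```

Call:
play_rows([
  [[0.65,-37,5,19,0,0,-0.01],[0.65,-38,4,19,0,0,-0.01],[0.65,-37,4,20,0,0,-0.02],[0.65,-37.5,3.5,19,0,0,-0.013],[0.65,0,0,0,0,0,0],[0.65,0,0,0,0,0,0]],
])

```text
time_s: 27.1
eef_pos: [0.5144, -0.3302, 0.149]
ee_rot: [[-0.999, -0.052, -0.002], [-0.052, 0.999, 0.001], [0.002, 0.001, -1.0]]
wrist_force: [-0.7, 0.7, 0.1]
width: 0.652
```

```bash
cat > snap2.py <<'E'
import sys
from h import *
i=sys.argv[1]; o=[]
for n,sl in(('top',(130,250,360,450)),('side',(60,180,220,350))):
    f=r.grab_frame(n); o.append(cv2.resize(f['image'][sl[0]:sl[1],sl[2]:sl[3],::-1],None,fx=3.6,fy=3.6,interpolation=cv2.INTER_CUBIC))
cv2.imwrite(f'pics/{i}.png',np.hstack(o))
s=r.read_state(); print(s['eef_pos'].round(4),s['ee_rot'][:,0].round(3),s['wrist_force'].round(1),round(s['width'],3))
E
python3 snap2.py t1
```

```text
[ 0.5138 -0.3313  0.1505] [-0.999 -0.05   0.   ] [0.2 0.4 0.6] 0.649
```

View pics/t1.png

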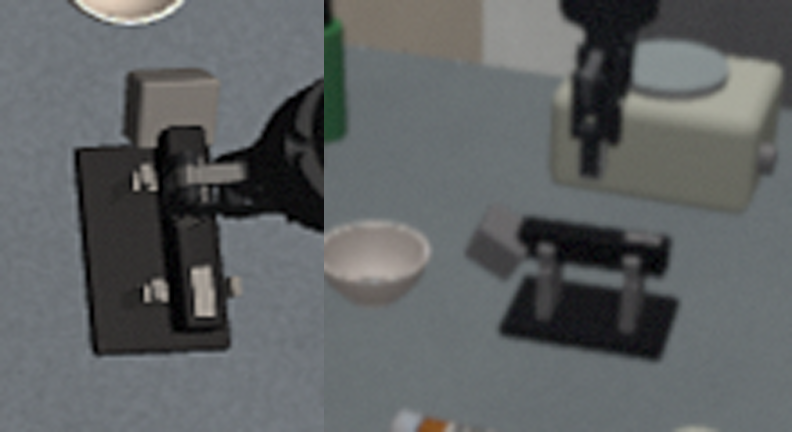

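Call:
play_rows([
  [[0.65,0,0,30,0,0,0],[0.65,0,0,20,0,0,0],[0.65,0,0,15,0,0,0],[0.65,0,0,10,0,0,0],[0.65,0,0,0,0,0,0],[0.65,0,0,0,0,0,0]],
], force=60)

```text
time_s: 27.8
eef_pos: [0.5143, -0.332, 0.076]
ee_rot: [[-0.999, -0.05, 0.001], [-0.05, 0.999, -0.001], [-0.001, -0.001, -1.0]]
wrist_force: [-0.8, -0.1, 0.0]
width: 0.649
```

```bash
python3 snap2.py t2
```

```text
[ 0.5148 -0.3322  0.0763] [-0.999 -0.05  -0.002] [ 0.5  0.4 -0.1] 0.654
```

View pics/t2.png

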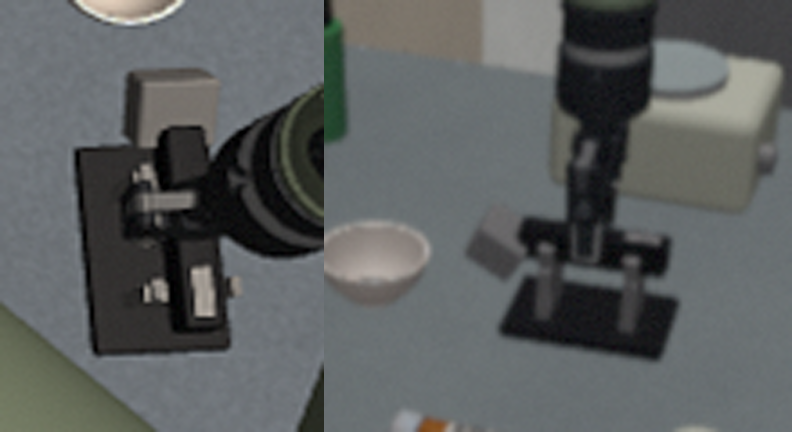

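Call:
play_rows([
  [[0.65,0,0,10,0,0,0],[0.65,0,0,10,0,0,0],[0.65,0,0,0,0,0,0],[0.65,0,0,0,0,0,0],[0.4,0,0,0,0,0,0],[0.15,0,0,0,0,0,0],[0.15,0,0,0,0,0,0],[0.15,0,0,0,0,0,0]],
], force=60)

```text
time_s: 28.7
eef_pos: [0.5145, -0.3317, 0.0554]
ee_rot: [[-0.999, -0.05, 0.001], [-0.05, 0.999, -0.001], [-0.001, -0.001, -1.0]]
wrist_force: [0.4, -0.1, 1.4]
width: 0.295
```

Call:
play_rows([
  [[0.15,0,0,0,0,0,0],[0.15,0,0,0,0,0,0],[0.15,0,0,0,0,0,0],[0.15,0,0,0,0,0,0]],
])

```text
time_s: 29.1
eef_pos: [0.5145, -0.3317, 0.0554]
ee_rot: [[-0.999, -0.05, 0.001], [-0.05, 0.999, -0.001], [-0.001, -0.001, -1.0]]
wrist_force: [0.5, -0.1, 5.2]
width: 0.298
```

```bash
python3 snap2.py t3
```

```text
[ 0.5145 -0.3317  0.0554] [-0.999 -0.05  -0.001] [-0.5  0.5  5. ] 0.3
```

View pics/t3.png

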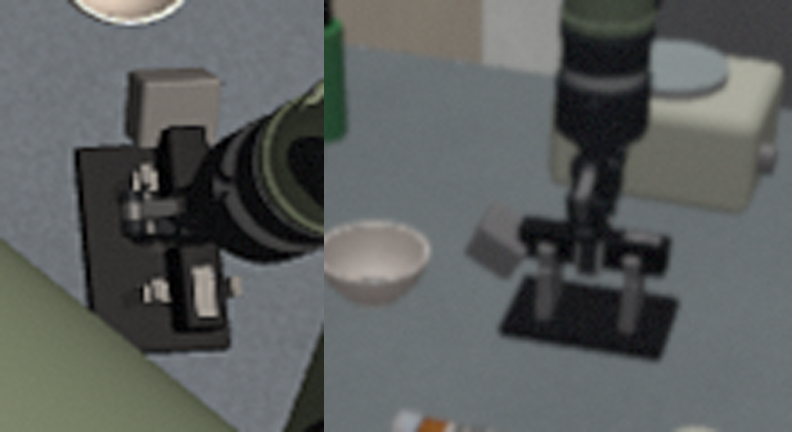

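Call:
play_rows([
  [[0.15,0,0,-5,0,0,0],[0.15,0,0,-15,0,0,0],[0.15,0,0,-25,0,0,0],[0.15,0,0,-30,0,0,0],[0.15,0,0,-25,0,0,0],[0.15,0,0,0,0,0,0],[0.15,0,0,0,0,0,0]],
])

```text
time_s: 29.9
eef_pos: [0.5139, -0.3312, 0.1544]
ee_rot: [[-0.999, -0.05, -0.001], [-0.05, 0.999, 0.0], [0.001, 0.0, -1.0]]
wrist_force: [-0.2, -0.7, -2.2]
width: 0.296
```

```bash
python3 snap2.py t4; python3 chk.py k2
```

```text
[ 0.5131 -0.3305  0.1531] [-0.999 -0.05   0.003] [ 0.5 -0.3 -1.6] 0.294
top d world [ 0.5388 -0.0802 -0.0509] tray x,y 0.0008 -0.0915 dth 0.004 iou 0.95 topz [0.049 0.054] 2R+ 0.051452 amber x -0.016
top c world [ 0.546   0.0437 -0.052 ] tray x,y 0.0012 0.0326 dth 0.003 iou 0.94 topz [0.047 0.052] 2R+ 0.049038 amber x -0.018
top a world [ 0.5466  0.1056 -0.0496] tray x,y -0.0015 0.0944 dth 0.005 iou 0.93 topz [0.042 0.047] 2R+ 0.04421 amber x -0.029
side d world [ 0.5386 -0.0866 -0.0485] tray x,y 0.0015 -0.0923 dth 0.003 iou 0.79 topz [0.048 0.053] 2R+ 0.051452 amber x -0.021
side c world [ 0.5451  0.0382 -0.0694] tray x,y 0.0016 0.0326 dth -0.018 iou 0.86 topz [0.045 0.051] 2R+ 0.049038 amber x -0.022
side a world [ 0.5458  0.1003 -0.0545] tray x,y -0.0009 0.0947 dth -0.003 iou 0.87 topz [0.041 0.046] 2R+ 0.04421 amber x -0.031
```

View pics/t4.png

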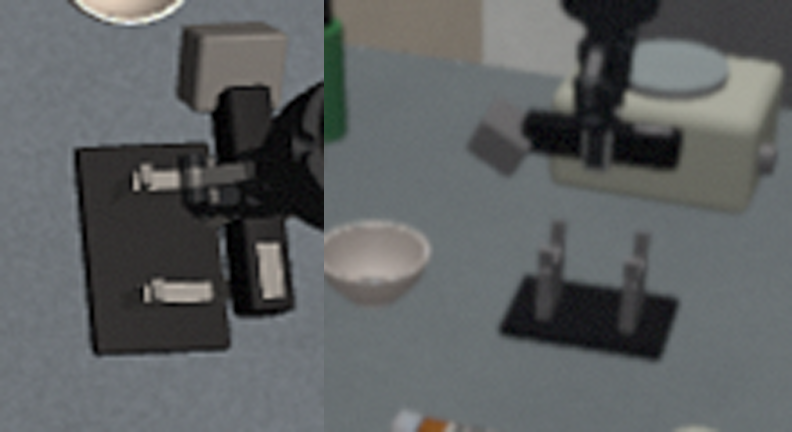

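View pics/k2_side.png

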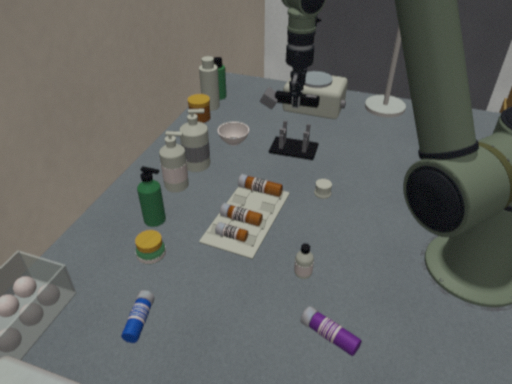

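Run:
```python
from h import *
np.set_printoptions(precision=4,suppress=True)
s=r.read_state(); print(s['eef_pos'])
f=r.grab_frame('top'); z=s['eef_pos'][2]+.0196+.015
a=ray(f,428,154.4,z); b=ray(f,435,214.5,z); print(a,b,np.linalg.norm(a-b),(a+b)/2,np.arctan2(a[1]-b[1],a[0]-b[0]))
W=pts(f); im=f['image'].astype(int)
k=(W[...,2]>.175)&(W[...,2]<.2)&(im.max(2)<70)&(abs(W[...,1]+.335)<.03)&(W[...,0]<.6)&(W[...,0]>.44)
P=W[k]
for lo,hi in((.45,.48),(.54,.58)):
    q=P[(P[:,0]>lo)&(P[:,0]<hi)]; print(len(q),np.median(q,0))
print(P[:,0].min(),P[:,0].max())
ft=r.grab_frame('side');o=[]
for cn,ff,sl in(('top',f,(110,240,370,450)),('side',ft,(60,140,240,340))):
    o1=cv2.resize(ff['image'][sl[0]:sl[1],sl[2]:sl[3],::-1],None,fx=4,fy=4,interpolation=cv2.INTER_CUBIC)
    p=s['eef_pos']; zc=p[2]+.0196
    q=(proj(ff,boxpts(p[0],p[1],.05,.127,.026,zc-.015,zc+.015))-[sl[2],sl[0]]+.5)*4
    for i in range(8):
        for j in range(i):
            if bin(i^j).count('1')==1: cv2.line(o1,tuple(int(v) for v in q[i]),tuple(int(v) for v in q[j]),(0,255,0),1)
    o.append(cv2.copyMakeBorder(o1,0,520-o1.shape[0],0,0,0))
cv2.imwrite('pics/t5.png',np.hstack(o))
```

```text
[ 0.5132 -0.3306  0.1531]
[ 0.5757 -0.3247  0.1877] [ 0.4556 -0.3318  0.1877] 0.12028761227794856 [ 0.5156 -0.3282  0.1877] 0.0594421297199934
159 [ 0.4617 -0.3223  0.1865]
240 [ 0.5603 -0.3215  0.1868]
0.45065174395536634 0.5796160506509087
```

View pics/t5.png

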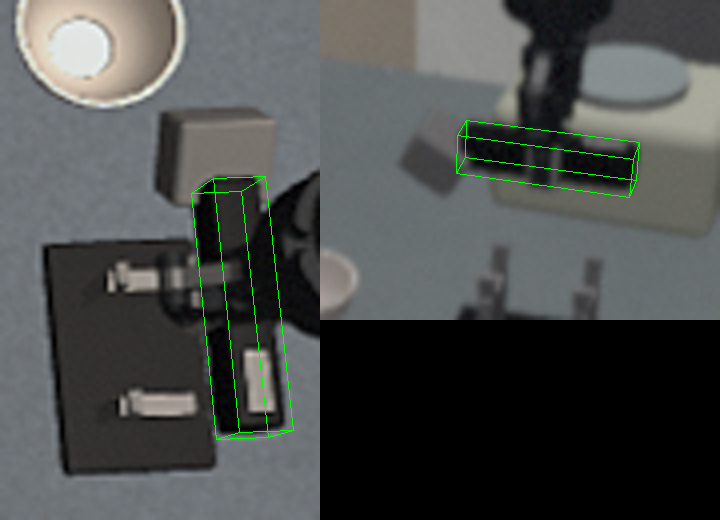

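Run:
```python
from h import *
np.set_printoptions(precision=4,suppress=True)
print('tonic',np.nanmedian(pts(r.grab_frame('top'))[258:264,197:203].reshape(-1,3),0))
P=plan([(.4138,-.083,.14,np.pi),(.4138,-.083,.1015,np.pi)],.15)
P=plan([(.421,.041,.1,np.pi)],.15,P); P=plan([(.421,.103,.0975,np.pi)],.15,P)
```

```text
tonic [0.3603 0.1387 0.0844]
[[[0.15,15,42,2,0,0,0.01],[0.15,15,42,2,0,0,0.01],[0.15,15,42,3,0,0,0.01],[0.15,16,42,2,0,0,0.01],[0.15,16,41,3,0,0,0.01],[0.15,16.7,41.5,2.4,0.001,-0.001,0],[0.15,-0.1,-0.1,38.5,0,0,0]]]
end [ 0.4138 -0.083   0.1015] [-1. -0.  0.]
[[[0.15,-2,41,0,0,0,0],[0.15,-3,42,1,0,0,0],[0.15,-2.2,41,0.5,0,0,0]]]
end [0.421 0.041 0.1  ] [-1. -0.  0.]
[[[0.15,0,31,1,0,0,0],[0.15,0,31,1.5,0,0,0]]]
end [0.421  0.103  0.0975] [-1. -0.  0.]
```

Call:
play_rows([
  [[0.15,15,42,2,0,0,0.01],[0.15,15,42,2,0,0,0.01],[0.15,15,42,3,0,0,0.01],[0.15,16,42,2,0,0,0.01],[0.15,16,41,3,0,0,0.01],[0.15,17,41.5,2.4,0,0,0],[0.15,0,0,20,0,0,0],[0.15,0,0,18.5,0,0,0]],
])

```text
time_s: 31.05
eef_pos: [0.4139, -0.0822, 0.1021]
ee_rot: [[-1.0, -0.003, 0.001], [-0.003, 1.0, -0.001], [-0.001, -0.001, -1.0]]
wrist_force: [0.3, -0.3, -2.3]
width: 0.294
```

Call:
play_rows([
  [[0.15,0,0,0,0,0,0],[0.15,0,0,0,0,0,0],[0.15,0,0,0,0,0,0]],
])

```text
time_s: 31.35
eef_pos: [0.4147, -0.0838, 0.1028]
ee_rot: [[-1.0, 0.0, 0.001], [0.0, 1.0, -0.0], [-0.001, -0.0, -1.0]]
wrist_force: [1.1, -1.0, -2.9]
width: 0.298
```

```bash
cat > aim.py <<'E'
import sys
from h import *
np.set_printoptions(precision=4,suppress=True)
L=dict(d=(.5388,-.083,.0335),c=(.546,.041,.032),a=(.5458,.1028,.0292))
s=r.read_state(); R=s['ee_rot']; p=s['eef_pos']
H=np.stack([-R[:,0],R[:,1],-R[:,2]],1)  # handle axes
grip=p-R[:,2]*.0196+H[:,0]*.001
win=grip+H@[.0865,0,-.0227]
zb=H@[.5,0,-.866]; yb=H[:,1]; xb=np.cross(yb,zb)
for k in L:
    d=np.array(L[k])-win; print(k,'beam x %.1f y %.1f z %.1f mm'%tuple(1000*np.array([d@xb,d@yb,d@zb])))
print(s['time_s'],p,s['width'],s['wrist_force'])
f=r.grab_frame('side'); cv2.imwrite(f'pics/{sys.argv[1]}.png',cv2.resize(f['image'][110:290,160:400,::-1],None,fx=3,fy=3))
E
python3 aim.py u1
```

```text
d beam x 1.5 y 0.9 z 75.7 mm
c beam x -4.0 y 124.9 z 80.6 mm
a beam x -2.4 y 186.7 z 82.9 mm
31.35 [ 0.4147 -0.0838  0.1028] 0.2984081688395444 [ 1.0798 -1.0345 -2.8864]
```

View pics/u1.png

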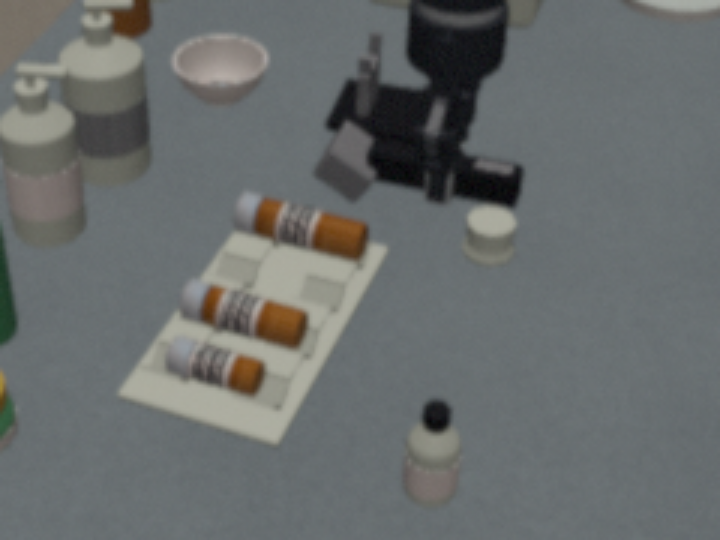

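Computed aim at d is within 2 mm of the beam at 76 mm range, and the side picture shows the head at (347,160) pointed at d's label at (297,222). I'll hold here.

Call:
play_rows([
  [[0.15,0,0,0,0,0,0],[0.15,0,0,0,0,0,0],[0.15,0,0,0,0,0,0],[0.15,0,0,0,0,0,0],[0.15,0,0,0,0,0,0],[0.15,0,0,0,0,0,0],[0.15,0,0,0,0,0,0],[0.15,0,0,0,0,0,0]],
])

```text
time_s: 32.2
eef_pos: [0.4139, -0.0833, 0.1021]
ee_rot: [[-1.0, -0.0, -0.0], [-0.0, 1.0, 0.0], [0.0, 0.0, -1.0]]
wrist_force: [0.4, 0.3, -2.0]
width: 0.295
```

Call:
play_rows([
  [[0.15,0,0,0,0,0,0],[0.15,0,0,0,0,0,0],[0.15,0,0,0,0,0,0],[0.15,0,0,0,0,0,0],[0.15,0,0,0,0,0,0],[0.15,0,0,0,0,0,0],[0.15,0,0,0,0,0,0],[0.15,0,0,0,0,0,0]],
])

```text
time_s: 33.0
eef_pos: [0.414, -0.0833, 0.1021]
ee_rot: [[-1.0, -0.0, 0.0], [-0.0, 1.0, -0.0], [-0.0, -0.0, -1.0]]
wrist_force: [-0.5, 0.6, -1.7]
width: 0.295
```

Call:
play_rows([
  [[0.15,0,0,0,0,0,0],[0.15,0,0,0,0,0,0],[0.15,0,0,0,0,0,0],[0.15,0,0,0,0,0,0],[0.15,0,0,0,0,0,0],[0.15,0,0,0,0,0,0],[0.15,0,0,0,0,0,0],[0.15,0,0,0,0,0,0]],
])

```text
time_s: 33.8
eef_pos: [0.4139, -0.0833, 0.1021]
ee_rot: [[-1.0, -0.0, 0.0], [-0.0, 1.0, 0.0], [-0.0, 0.0, -1.0]]
wrist_force: [-0.7, -0.1, -0.7]
width: 0.297
```

```bash
python3 aim.py u2; python3 chk.py k3 | grep -v none
python3 - <<'E'
from h import *
plan([(.421,.041,.1,np.pi)],.15)
E
```

```text
d beam x 0.4 y 0.3 z 75.4 mm
c beam x -5.1 y 124.3 z 80.3 mm
a beam x -3.6 y 186.1 z 82.6 mm
33.8 [ 0.4139 -0.0833  0.1021] 0.29747138636011544 [-0.6884 -0.1433 -0.7466]
top d world [ 0.5377 -0.0783 -0.0896] tray x,y -0.0004 -0.0897 dth -0.035 iou 0.55 topz [0.049 0.054] 2R+ 0.051452 amber x 0.03
top c world [ 0.5465  0.0436 -0.0493] tray x,y 0.0017 0.0325 dth 0.005 iou 0.94 topz [0.047 0.052] 2R+ 0.049038 amber x -0.018
top a world [ 0.5462  0.1058 -0.0543] tray x,y -0.0020 0.0946 dth 0.000 iou 0.94 topz [0.042 0.048] 2R+ 0.04421 amber x -0.029
side d world [ 0.5392 -0.0864 -0.0493] tray x,y 0.0021 -0.0921 dth 0.002 iou 0.79 topz [0.048 0.054] 2R+ 0.051452 amber x -0.021
side c world [ 0.5453  0.0383 -0.0484] tray x,y 0.0019 0.0327 dth 0.003 iou 0.88 topz [0.045 0.051] 2R+ 0.049038 amber x -0.022
side a world [ 0.5452  0.1001 -0.0542] tray x,y -0.0015 0.0944 dth -0.003 iou 0.87 topz [0.041 0.046] 2R+ 0.04421 amber x -0.031
[[[0.15,-2,41,1,0,0,0],[0.15,-3,42,1,0,0,0],[0.15,-2.1,41.3,0.1,0,0,0]]]
end [0.421 0.041 0.1  ] [-1. -0.  0.]
```

Bottles haven't moved. Next, c, with a hold.

Call:
play_rows([
  [[0.15,-2,41,1,0,0,0],[0.15,-3,42,1,0,0,0],[0.15,-2,41.3,0,0,0,0],[0.15,0,0,0,0,0,0],[0.15,0,0,0,0,0,0],[0.15,0,0,0,0,0,0],[0.15,0,0,0,0,0,0],[0.15,0,0,0,0,0,0]],
])

```text
time_s: 34.75
eef_pos: [0.421, 0.04, 0.1001]
ee_rot: [[-1.0, 0.002, 0.0], [0.002, 1.0, -0.0], [-0.0, -0.0, -1.0]]
wrist_force: [-0.6, -0.3, -0.5]
width: 0.299
```

Call:
play_rows([
  [[0.15,0,0,0,0,0,0],[0.15,0,0,0,0,0,0],[0.15,0,0,0,0,0,0],[0.15,0,0,0,0,0,0],[0.15,0,0,0,0,0,0],[0.15,0,0,0,0,0,0],[0.15,0,0,0,0,0,0],[0.15,0,0,0,0,0,0]],
])

```text
time_s: 35.55
eef_pos: [0.4209, 0.041, 0.1001]
ee_rot: [[-1.0, -0.0, -0.0], [-0.0, 1.0, -0.0], [0.0, -0.0, -1.0]]
wrist_force: [-0.9, 0.3, -1.9]
width: 0.297
```

Call:
play_rows([
  [[0.15,0,0,0,0,0,0],[0.15,0,0,0,0,0,0],[0.15,0,0,0,0,0,0],[0.15,0,0,0,0,0,0],[0.15,0,0,0,0,0,0],[0.15,0,0,0,0,0,0],[0.15,0,0,0,0,0,0],[0.15,0,0,0,0,0,0]],
])

```text
time_s: 36.35
eef_pos: [0.4209, 0.041, 0.1001]
ee_rot: [[-1.0, -0.0, -0.0], [-0.0, 1.0, -0.0], [0.0, -0.0, -1.0]]
wrist_force: [-0.5, 0.4, -1.7]
width: 0.294
```

```bash
python3 aim.py u3; python3 chk.py k4 | grep -v none
python3 - <<'E'
from h import *
plan([(.421,.103,.0985,np.pi)],.15)
E
```

```text
d beam x 5.4 y -124.0 z 70.1 mm
c beam x -0.1 y 0.0 z 75.1 mm
a beam x 1.5 y 61.8 z 77.4 mm
36.35 [0.4209 0.041  0.1001] 0.29411705734813864 [-0.4903  0.4431 -1.7004]
top d world [ 0.5388 -0.0802 -0.051 ] tray x,y 0.0008 -0.0915 dth 0.004 iou 0.95 topz [0.049 0.054] 2R+ 0.051452 amber x -0.016
top c world [ 0.5457  0.043  -0.0379] tray x,y 0.0009 0.0319 dth 0.017 iou 0.54 topz [0.047 0.052] 2R+ 0.049038 amber x 0.03
side d world [ 0.5411 -0.0861 -0.0752] tray x,y 0.0040 -0.0918 dth -0.023 iou 0.39 topz [0.05  0.054] 2R+ 0.051452 amber x -0.002
side c world [ 0.5443  0.0387 -0.0541] tray x,y 0.0008 0.0331 dth -0.002 iou 0.87 topz [0.045 0.051] 2R+ 0.049038 amber x -0.022
side a world [ 0.5453  0.1    -0.0574] tray x,y -0.0014 0.0944 dth -0.006 iou 0.87 topz [0.041 0.047] 2R+ 0.04421 amber x -0.031
[[[0.15,0,31,1,0,0,0],[0.15,-0.1,31,0.6,0,0,0]]]
end [0.421  0.103  0.0985] [-1. -0. -0.]
```

View pics/u3.png

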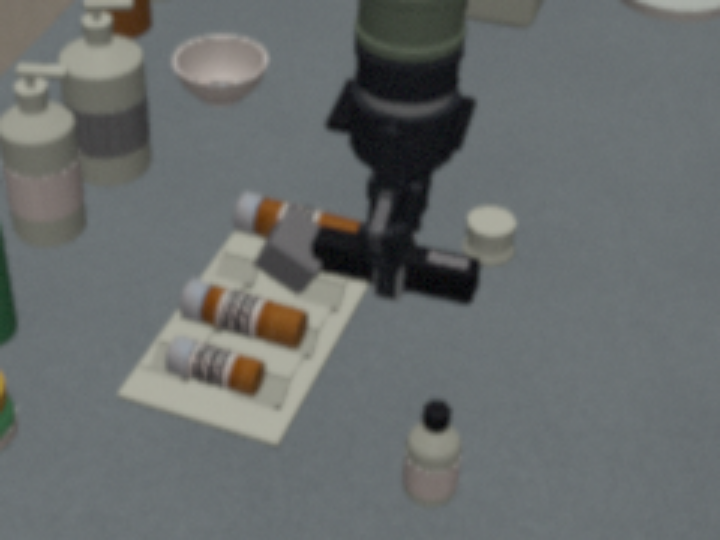

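c was held on the beam for over 2 s. Next, a.

Call:
play_rows([
  [[0.15,0,31,1,0,0,0],[0.15,0,31,0.5,0,0,0],[0.15,0,0,0,0,0,0],[0.15,0,0,0,0,0,0],[0.15,0,0,0,0,0,0],[0.15,0,0,0,0,0,0],[0.15,0,0,0,0,0,0],[0.15,0,0,0,0,0,0]],
])

```text
time_s: 37.3
eef_pos: [0.421, 0.1025, 0.0986]
ee_rot: [[-1.0, 0.001, 0.0], [0.001, 1.0, -0.0], [-0.0, -0.0, -1.0]]
wrist_force: [0.2, 0.8, -2.2]
width: 0.298
```

Call:
play_rows([
  [[0.15,0,0,0,0,0,0],[0.15,0,0,0,0,0,0],[0.15,0,0,0,0,0,0],[0.15,0,0,0,0,0,0],[0.15,0,0,0,0,0,0],[0.15,0,0,0,0,0,0],[0.15,0,0,0,0,0,0],[0.15,0,0,0,0,0,0]],
])

```text
time_s: 38.1
eef_pos: [0.4209, 0.103, 0.0986]
ee_rot: [[-1.0, -0.0, 0.0], [-0.0, 1.0, 0.0], [-0.0, 0.0, -1.0]]
wrist_force: [-1.0, -0.6, -2.0]
width: 0.295
```

Call:
play_rows([
  [[0.15,0,0,0,0,0,0],[0.15,0,0,0,0,0,0],[0.15,0,0,0,0,0,0],[0.15,0,0,0,0,0,0],[0.15,0,0,0,0,0,0],[0.15,0,0,0,0,0,0],[0.15,0,0,0,0,0,0],[0.15,0,0,0,0,0,0]],
])

```text
time_s: 38.9
eef_pos: [0.4209, 0.103, 0.0986]
ee_rot: [[-1.0, -0.0, -0.0], [-0.0, 1.0, 0.0], [0.0, 0.0, -1.0]]
wrist_force: [0.9, -0.1, -1.2]
width: 0.295
```

```bash
python3 aim.py u4; python3 chk.py k5 | grep -v none
python3 - <<'E'
from h import *
plan([(.43,.0,.155,np.pi),(.5145,-.3317,.155,np.pi+.05)],.15)
E
```

```text
d beam x 4.7 y -186.0 z 68.8 mm
c beam x -0.8 y -62.0 z 73.8 mm
a beam x 0.7 y -0.2 z 76.1 mm
38.9 [0.4209 0.103  0.0986] 0.2947255974883491 [ 0.8874 -0.1198 -1.1632]
top d world [ 0.5391 -0.0801 -0.0507] tray x,y 0.0010 -0.0914 dth 0.004 iou 0.95 topz [0.049 0.054] 2R+ 0.051452 amber x -0.016
top c world [ 0.5462  0.0436 -0.0491] tray x,y 0.0014 0.0325 dth 0.006 iou 0.94 topz [0.047 0.052] 2R+ 0.049038 amber x -0.018
top a world [ 0.5457  0.1042 -0.0088] tray x,y -0.0024 0.0930 dth 0.046 iou 0.59 topz [0.043 0.047] 2R+ 0.04421 amber x nan
side d world [ 0.5366 -0.0859 -0.0638] tray x,y -0.0005 -0.0918 dth -0.012 iou 0.67 topz [0.048 0.054] 2R+ 0.051452 amber x -0.006
side c world [ 0.5433  0.0374 -0.0019] tray x,y -0.0002 0.0317 dth 0.050 iou 0.54 topz [0.045 0.051] 2R+ 0.049038 amber x 0.025
side a world [ 0.5455  0.1    -0.0842] tray x,y -0.0012 0.0944 dth -0.033 iou 0.87 topz [0.041 0.046] 2R+ 0.04421 amber x -0.031
[[[0.15,-3,-34,-19,0,0,0],[0.15,-3,-34,-19,0,0,0],[0.15,-3.1,-35,-18.4,0,0,0],[0.15,-11,-41,0,0,0,-0.01],[0.15,-10,-42,0,0,0,-0.01],[0.15,-10,-42,0,0,0,-0],[0.15,-10,-42,0,0,0,-0.01],[0.15,-9,-42,0,0,0,-0]]]
[[[0.15,-9,-41,0,0,0,-0.01],[0.15,-9,-42,0,0,0,-0],[0.15,-8.5,-41.5,0,0,0,-0.01]]]
end [ 0.5145 -0.3317  0.155 ] [-0.999 -0.05   0.   ]chk.py:16: RuntimeWarning: Mean of empty slice
  d=q[:2]-[tx,ty]; A=np.nanmean(tr[m&warm],0)
```

View pics/u4.png

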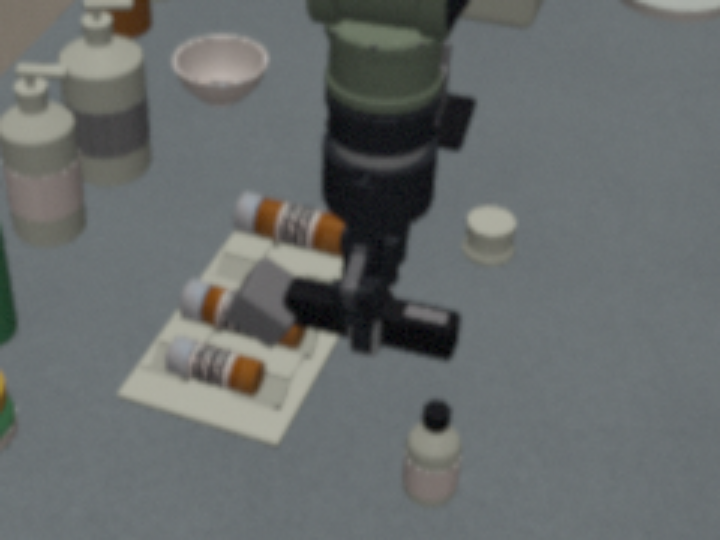

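All three labels were scanned in order. I'll carry the scanner back to its stand.

Call:
play_rows([
  [[0.15,-3,-30,-25,0,0,0],[0.15,-3,-34,-20,0,0,0],[0.15,-3,-38,-11,0,0,0],[0.15,-11,-41,0,0,0,-0.01],[0.15,-10,-42,0,0,0,-0.01],[0.15,-10,-42,0,0,0,0],[0.15,-10,-42,0,0,0,-0.01],[0.15,-9,-42,0,0,0,0]],
])

```text
time_s: 39.85
eef_pos: [0.4835, -0.209, 0.1546]
ee_rot: [[-1.0, -0.03, 0.0], [-0.03, 1.0, 0.0], [-0.0, 0.0, -1.0]]
wrist_force: [0.3, -0.1, -1.7]
width: 0.294
```

Call:
play_rows([
  [[0.15,-9,-41,0,0,0,-0.01],[0.15,-9,-42,0,0,0,0],[0.15,-8,-41.5,0,0,0,-0.01],[0.15,0,0,0,0,0,0],[0.15,0,0,0,0,0,0],[0.15,0,0,0,0,0,0]],
])

```text
time_s: 40.45
eef_pos: [0.5133, -0.3295, 0.1541]
ee_rot: [[-0.999, -0.051, -0.001], [-0.051, 0.999, 0.001], [0.001, 0.001, -1.0]]
wrist_force: [0.6, 0.3, -1.5]
width: 0.292
```

```bash
python3 snap2.py v1
python3 - <<'E'
from h import *
P=plan([(.5145,-.3317,.09,np.pi+.05),(.5145,-.3317,.057,np.pi+.05)],.15)
E
```

```text
[ 0.5136 -0.3293  0.1545] [-0.999 -0.051  0.001] [ 0.3  0.2 -1.7] 0.298
[[[0.15,0,-1,32,0,0,0],[0.15,-0.8,-1.5,32.5,0.001,-0.001,0.001],[0.15,0,0,33,0,0,0]]]
end [ 0.5145 -0.3317  0.057 ] [-0.999 -0.05  -0.   ]
```

View pics/v1.png

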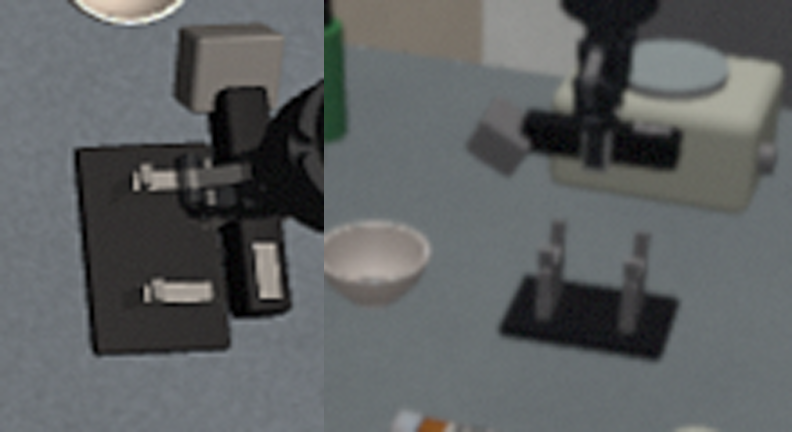

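Call:
play_rows([
  [[0.15,-0.5,-1,25,0,0,0],[0.15,0,-0.7,25,0,0,0],[0.15,0,0,20,0,0,0],[0.15,0,0,10,0,0,0],[0.15,0,0,5,0,0,0],[0.15,0,0,0,0,0,0],[0.15,0,0,0,0,0,0]],
])

```text
time_s: 41.25
eef_pos: [0.5151, -0.3326, 0.0706]
ee_rot: [[-0.999, -0.05, 0.001], [-0.05, 0.999, -0.001], [-0.001, -0.001, -1.0]]
wrist_force: [0.3, 0.2, -1.6]
width: 0.296
```

```bash
python3 snap2.py v2
```

```text
[ 0.5152 -0.3329  0.0707] [-0.999 -0.05  -0.001] [ 0.7  0.1 -2.8] 0.296
```

View pics/v2.png

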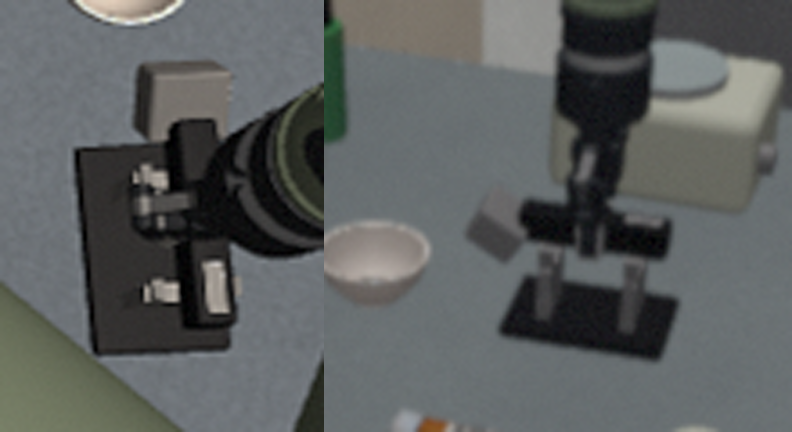

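Call:
play_rows([
  [[0.15,0,1,5,0,0,0],[0.15,0,0,5,0,0,0],[0.15,0,0,3,0,0,0],[0.15,0,0,1,0,0,0],[0.15,0,0,0,0,0,0],[0.15,0,0,0,0,0,0]],
])

```text
time_s: 41.95
eef_pos: [0.5145, -0.3314, 0.0555]
ee_rot: [[-0.999, -0.05, 0.0], [-0.05, 0.999, -0.0], [-0.0, -0.0, -1.0]]
wrist_force: [0.4, -0.7, -1.7]
width: 0.297
```

```bash
python3 snap2.py v3
```

```text
[ 0.5145 -0.3314  0.0555] [-0.999 -0.05  -0.   ] [ 0.3  0.2 -2.7] 0.296
```

View pics/v3.png

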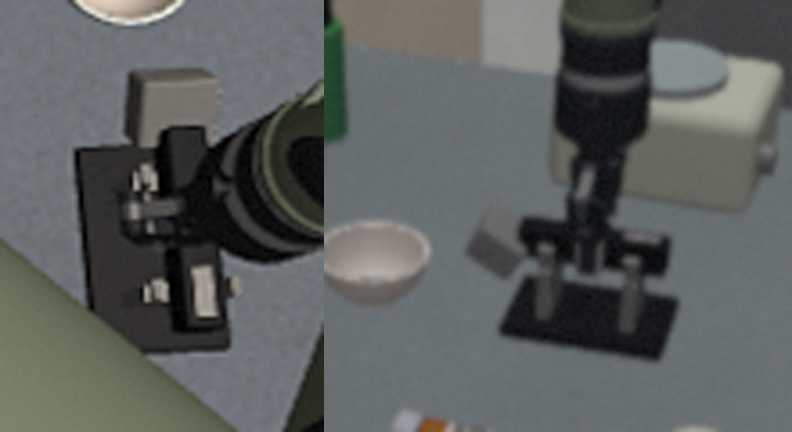

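Call:
play_rows([
  [[0.15,0,0,0.7,0,0,0],[0.15,0,0,0.5,0,0,0],[0.15,0,0,0,0,0,0],[0.15,0,0,0,0,0,0]],
])

```text
time_s: 42.45
eef_pos: [0.5145, -0.3314, 0.0553]
ee_rot: [[-0.999, -0.05, 0.0], [-0.05, 0.999, -0.0], [-0.0, -0.0, -1.0]]
wrist_force: [-3.1, 0.0, 5.8]
width: 0.299
```

Call:
play_rows([
  [[0.33,0,0,0,0,0,0],[0.4,0,0,0,0,0,0],[0.5,0,0,0,0,0,0],[0.6,0,0,0,0,0,0],[0.65,0,0,0,0,0,0],[0.65,0,0,0,0,0,0],[0.65,0,0,0,0,0,0]],
])

```text
time_s: 43.15
eef_pos: [0.5144, -0.3313, 0.0543]
ee_rot: [[-0.999, -0.05, -0.0], [-0.05, 0.999, 0.0], [0.0, 0.0, -1.0]]
wrist_force: [-0.6, 0.3, 0.6]
width: 0.65
```

Call:
play_rows([
  [[0.65,0,0,-5,0,0,0],[0.65,0,0,-15,0,0,0],[0.65,0,0,-30,0,0,0],[0.65,0,0,-40,0,0,0],[0.65,0,0,-40,0,0,0],[0.65,0,0,-40,0,0,0],[0.65,0,0,0,0,0,0]],
])

```text
time_s: 43.85
eef_pos: [0.5172, -0.3336, 0.2314]
ee_rot: [[-0.999, -0.05, 0.009], [-0.05, 0.999, -0.007], [-0.008, -0.008, -1.0]]
wrist_force: [0.3, -0.2, 0.1]
width: 0.65
```

Call:
play_rows([
  [[0.65,40,0,0,0,0,0],[0.65,40,0,0,0,0,0],[0.65,40,0,0,0,0,0],[0.65,30,0,0,0,0,0],[0.65,0,0,0,0,0,0],[0.65,0,0,0,0,0,0],[0.65,0,0,0,0,0,0]],
])

```text
time_s: 44.55
eef_pos: [0.3654, -0.3391, 0.2245]
ee_rot: [[-0.999, -0.051, 0.001], [-0.051, 0.999, -0.0], [-0.001, -0.0, -1.0]]
wrist_force: [0.6, 0.1, 0.2]
width: 0.647
```

```bash
python3 snap2.py v4; python3 chk.py k6
```

```text
[ 0.3656 -0.3389  0.2243] [-0.999 -0.051 -0.   ] [ 0.5 -0.2 -0.3] 0.647
top d world [ 0.5391 -0.0802 -0.051 ] tray x,y 0.0011 -0.0915 dth 0.004 iou 0.95 topz [0.049 0.054] 2R+ 0.051452 amber x -0.016
top c world [ 0.5462  0.0436 -0.0491] tray x,y 0.0014 0.0325 dth 0.006 iou 0.94 topz [0.047 0.051] 2R+ 0.049038 amber x -0.018
top a world [ 0.5472  0.1056 -0.0483] tray x,y -0.0010 0.0944 dth 0.006 iou 0.93 topz [0.042 0.047] 2R+ 0.04421 amber x -0.029
side d world [ 0.5385 -0.0865 -0.0633] tray x,y 0.0015 -0.0922 dth -0.012 iou 0.81 topz [0.047 0.054] 2R+ 0.051452 amber x -0.021
side c world [ 0.5459  0.0381 -0.0446] tray x,y 0.0024 0.0326 dth 0.007 iou 0.88 topz [0.045 0.051] 2R+ 0.049038 amber x -0.022
side a world [ 0.5458  0.1003 -0.078 ] tray x,y -0.0009 0.0947 dth -0.026 iou 0.86 topz [0.041 0.046] 2R+ 0.04421 amber x -0.031
```

View pics/v4.png

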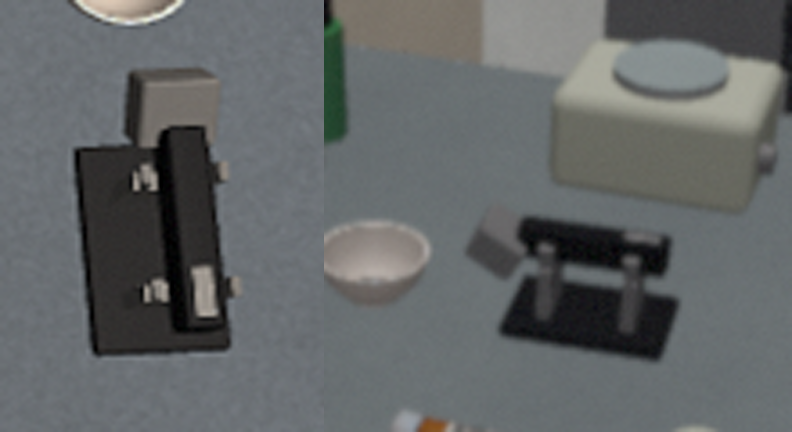

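View pics/k6_top.png

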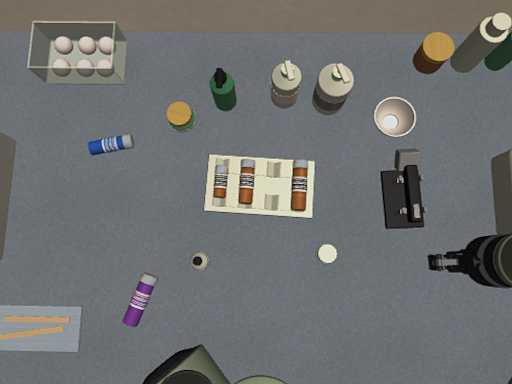

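The pictures show the scanner back in its stand, matching the starting picture. The bottles are still in their grooves and the bystanders haven't moved. Handing in.

```bash
python3 -c "
from station import r
print(r.job_done())"
```

```text
the job is handed in; nothing more can be done
None
```

I handed the job in at about 45 s of the 210 s allowed; the interface gives no verdict.

- **Bottles:** Three amber bottles were on the table: a (76 mm), c (104 mm) and d (118 mm). Bottle b was absent, and I left the purple and blue look-alikes alone. I laid d in the -93 groove, c in the +31 and a in the +93, each cap to the back and lowered into contact before release.
- **Scanning:** I took the scanner from its stand and held it over 2 s each on d, then c, then a. From the measured arm pose and the bottle positions, each label was about 1 mm off the beam at 75–76 mm range. I then set the scanner back in its stand and moved the arm clear.
- **Last checks:**
  - **Bottles:** all three measure within about 3 mm lengthwise and 2 mm sideways of their groove centres, at settled height and within 0.03 rad.
  - **Scanner and bystanders:** by eye, the scanner matches its starting picture and no bystander appears moved. I did not measure either of these.
- **Disagreement:** the two cameras differ by about 5 mm in world y, so I used their average. The contact forces when placing and gripping fitted that.

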